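# Swap the empty pump bottle at the washstand

## Robot

A 7-joint arm with a two-finger parallel gripper is mounted at the origin on the work surface. World frame = base frame: x ahead of the robot, y to its left, z up, the work surface at z = 0. Lengths are in m, angles in rad, forces in N, time in s.
With the tool pointing down it reaches from about 0.4 to 0.85 m from the base axis. Payload 4.5 kg.
Tool frame: the origin (TCP) lies at the very end of the fingers, on their centre line; the grasp point (between the pads) lies 19 mm behind it; y points along the fingers, x is the direction in which the jaws open and shut, and the axes are right-handed (so a half turn about y gives the same grasp; the last joint's range is limited). The gripper opens to 88 mm and grips with 3 to 60 N. Pads are 18 mm wide; open, the fingers measure 123 mm over their backs; the gripper's body (75 mm by 187 mm) begins 45 mm behind the grasp point.
Start: joints at [1.365, 0.689, -0.195, 1.565, 0.157, 0.902, -0.215], TCP at [0.148, -0.607, 0.239] pointing down, gripper open.
Joint ranges: [-3.01, 3.01], [-0.46, 2.08], [-1.47, 1.51], [0.13, 2.56], [-1, 4.14], [0.04, 2.09], [-2.66, 2.66]. Speed limits (rad/s): [2.57, 2.57, 3.14, 3.14, 3.14, 3.14, 3.14].

## Interface

Orientations are given as a unit quaternion [x, y, z, w].
In Python, from plant import r gives the robot as it stands.
- The arm moves only by the shell command python3 -m inch 'ROWS' [OPENING] [FORCE]. ROWS is JSON, a list of rows, each a list of 6 numbers: the shift along the tool's x, y, z in mm, then the turn, a rotation vector about the tool's x, y, z in rad. In form: [[x, y, z, ax, ay, az], ...]. A call has 1 to 12 rows; each row shifts and turns the commanded pose from where the row before left it, along the tool's axes as they then stand; what a row does not reach is not made up. A row lasts 1/12 s, in which the tool goes at most 41.7 mm and 7.16 degrees, less where a joint would pass 70% of its speed; a pose out of reach is approached as far as the arm can. A call is refused whole if a number of a shift passes 41.7 or a number of a turn 0.125, either way. A call with a gripper value outside its range is refused whole. OPENING is the finger opening in mm, from 0 to 88.1, set as the call begins (- or left out, the last holds). The fingers move at their own pace and stop on an object; FORCE is the grip in N (left out, the last holds). Time passes only in rows, so rows that do not move let the fingers close. It gives the time, the measured TCP pose, the force and the opening at its end, in the units of the state.
- r.get_state(): the state, without advancing time (a new reading comes with each control period).
- r.snapshot(name): name is "scene" or "top"; returns a dict with "img" (384x512x3 uint8, red, green, blue), "range_z" (384x512 float32, m along the optical axis (not along the pixel's ray), 0 where there is no reading), "mtx" (3x3 intrinsics, pixels), "k1" (the pictures are not rectified: a ray, as slopes to the right and down, at radius r is drawn at 1 + k1 r^2 times it, then the intrinsics apply), "camera_from_world" (4x4, takes a point from world to camera coordinates). Camera axes: x right, y down, z forward; pixel columns grow to the right and rows downward; lengths in m; the calibration is good to about 2 mm. A picture is of the moment at which its call begins.
- r.finish_job(): hands the job in, once; it reports no verdict.
The state is a dict: "clock": time; "q": joint angles; "qd": joint speeds; "joint_torque": joint torques, N m; "tool_pos": TCP position; "eef_rot": TCP orientation; "contact_force": force on the tool from outside, world axes, zero at the start; "moment": the same for the moment, N m; "opening": opening from 0.0 (shut) to 1.0 (fully open).
Only numpy, scipy, OpenCV 4.12 (cv2) and the standard library are available. Lean on these libraries where they do the work, as an engineer would, in place of code of your own. Each camera call takes 0.05 s, during which the arm holds its last target.

## Task

The amber pump bottle standing on the white soap dish is empty: push it in through the green swing flap of the bin so that it drops right inside and the flap swings shut behind it. Then stand the fresh pump bottle from the basket upright on the soap dish in its place, setting it down without dropping or tipping it, and after letting go prime it by pressing its pump head all the way down and letting it spring back up. Leave the two jars and the tumbler as they are.

Things in the scene. Friction and masses are not known exactly. Their poses are not given: they have to be found in the camera images.
- bin: White bin with slanted front, fixed: 220 mm deep (x), 210 wide (y), 289 high, walls 4 mm. Origin: centre of underside, z up; its front faces its own -x, roughly the robot. Front wall upright to 185 mm, then sloping back at 55 degrees from horizontal up to the flat top. The only opening is the mouth in the slope (bin_mouth), closed by the green flap; the hollow inside is 212 x 202 mm and open down to its bottom.
- bin_mouth (a point): Centre of the bin's mouth, on the outer slope, at (-76, 0, 234) mm in the bin's frame. Mouth: 95 mm up the slope, 160 mm wide (bin's y). The slope's outward normal points to the bin's -x and up, 55 degrees from vertical. Seen from above the mouth is only 54 mm deep: an upright bottle does not pass; it goes in tilted, foot first, towards the bin's +x and down. Axes as the bin's.
- bin_flap (a joint): Opening angle of the green flap that fills the mouth, rad: 0 shut, up to 1.4 swung fully inwards; it swings inwards only. Hinged along the mouth's upper edge, parallel to the bin's y. A weak spring (under 1 N at its lower edge) swings it shut when nothing holds it.
- empty_bottle: Empty amber glass pump bottle, cream band, black pump stuck down, on the soap dish at the start. Round straight body 58 mm diameter, 112 mm high; 10 mm shoulder; black collar 32 mm diameter to 133 mm; pump head 30 mm diameter to 146 mm, spout (to its -x, turned any way) reaching 26 mm from the axis. About 0.2 kg. Origin: centre of foot, z along the axis to the pump.
- empty_mid (a point): Middle of the empty bottle, on its axis 73 mm above the centre of its foot.
- fresh_bottle: Full amber glass pump bottle, in any of the basket's three places at the start. Same body, collar and spout as the empty one (58 mm diameter, straight to 112 mm, collar 32 mm diameter to 133 mm, spout to its -x reaching 26 mm), but with its pump head up: top 158 mm above the foot. About 0.45 kg. Origin: centre of foot, z along its axis.
- fresh_pump_top (a point): Centre of the flat top of the fresh bottle's pump head (a black disc of 30 mm diameter, 12 mm thick); it moves down with the head.
- fresh_pump (a joint): How far the fresh bottle's pump head is pressed, m: 0 up, 0.012 fully down at the stop. It takes about 2 N to start and 5.7 N at the bottom, and springs back up when let go.
- dish: Round flat white ceramic soap dish, 140 mm diameter, 10 mm high, fixed to the counter. Origin: centre of its underside; things on it stand at 10 mm above its origin. The bottle's foot belongs wholly on it.
- basket: White woven-look open basket, 256 mm long (its x), 134 mm wide (its y), walls 5 mm thick and 70 mm high, inner floor 5 mm up, fixed to the counter. Origin: centre of its underside. Fresh bottle and two jars stand in it in a row along its x, 80 mm apart, about on its centre line.
- jar_a: Bystander: white ceramic jar with a cork lid, 70 mm diameter, 68 mm high, in the basket. Origin: centre of its foot.
- jar_b: Bystander: a second jar like jar_a, 70 mm diameter, 68 mm high, in the basket. Origin: centre of its foot.
- tumbler: Bystander: blue ceramic tooth tumbler, 74 mm rim diameter, 95 mm high, standing on the counter beyond the dish. Origin: centre of its foot.
Mind the look-alikes: they are no part of the job. Leave any yellow look-alike of the empty_bottle alone.

How it is judged:
On the way, in this order (a step that is already met when the one before it is completed fails the run):
1. the empty bottle's foot is pushed in through the mouth, the flap swung inwards by it (value of joint bin_flap above 0.35 rad and x of empty_bottle in the frame of bin above -0.085 m and z of empty_bottle in the frame of bin below 0.235 m and y of empty_bottle in the frame of bin between -0.09 and 0.09 m).
2. the empty bottle lies inside the bin and the flap has swung shut behind it (x of empty_mid in the frame of bin between -0.106 and 0.106 m and y of empty_mid in the frame of bin between -0.101 and 0.101 m and z of empty_mid in the frame of bin below 0.17 m and value of joint bin_flap below 0.08 rad), for 0.2 s.
3. the fresh bottle stands upright on the soap dish, let go (horizontal distance between fresh_bottle and dish below 0.04 m and z of fresh_bottle in the frame of dish between 0.006 and 0.014 m and angle between fresh_bottle's own z axis and vertical below 0.1 rad and contact force between the fingers and fresh_bottle below 0.1 N and linear speed of fresh_bottle below 0.02 m/s), for 0.2 s.
4. its pump head is pressed all the way down (over 10 of its 12 mm) as it stands on the dish (horizontal distance between fresh_bottle and dish below 0.04 m and z of fresh_bottle in the frame of dish between 0.006 and 0.014 m and angle between fresh_bottle's own z axis and vertical below 0.1 rad and value of joint fresh_pump above 0.01 m), for 0.05 s.
At the end, for the whole second after the job is handed in: Empty bottle at rest in the bin (its middle within the walls, below 170 mm), flap shut within 0.08 rad; fresh bottle let go and still on the dish, upright within 0.1 rad, its axis within 40 mm of the dish centre (foot wholly on it), pump head back up within 2 mm (all of step 2 and all of step 3 and value of joint fresh_pump below 0.002 m and linear speed of empty_bottle below 0.03 m/s); the robot touches nothing.
It fails at once if the fresh bottle is tipped over (leans more than 35 degrees) (angle between fresh_bottle's own z axis and vertical above 0.61 rad).
It fails at once if the fresh bottle is dropped (moves faster than 0.45 m/s with nothing touching it) (contact force between anything else and fresh_bottle below 0.02 N and linear speed of fresh_bottle above 0.45 m/s).
It fails at once if a jar (jar_a) is shifted more than 30 mm or tipped more than 25 degrees (distance of jar_a from where it was at the start of the episode above 0.03 m or angle between jar_a's own z axis and vertical above 0.44 rad).
It fails at once if a jar (jar_b) is shifted more than 30 mm or tipped more than 25 degrees (distance of jar_b from where it was at the start of the episode above 0.03 m or angle between jar_b's own z axis and vertical above 0.44 rad).
It fails at once if the tumbler (tumbler) is shifted more than 30 mm or tipped more than 25 degrees (distance of tumbler from where it was at the start of the episode above 0.03 m or angle between tumbler's own z axis and vertical above 0.44 rad).
It also fails if it takes over 64 s, if anything falls off the work surface, if the arm or the gripper's body presses on something with over 40 N, if the wrist force passes 120 N, or if a joint passes its speed limit or range.

## Working session

There is one attempt and no reset: what is moved stays moved. The work goes in short steps, Python scripts to look and compute and a shell command to move; the robot and the scene stay as the last step left them, time stands still between calls to the robot, and variables do not carry over. Pictures are saved under pics/ and viewed, and the job is handed in when it is done.

```bash
ls; mkdir -p pics; python3 - <<'E'
from plant import r
import cv2,numpy as np
s=r.get_state();print(s)
for n in("scene","top"):
    d=r.snapshot(n);cv2.imwrite(f"pics/{n}0.png",d["img"][:,:,::-1]);np.savez(f"{n}0.npz",**d);print(n,d["mtx"],d["k1"],d["camera_from_world"])
E
```

```text
pics
{'clock': 0.0, 'q': array([ 1.36477007,  0.6899928 , -0.19451304,  1.56634842,  0.15730409,
        0.9024992 , -0.21511376]), 'qd': array([-0.00010151,  0.00018008, -0.00035947, -0.00066311, -0.00217185,
        0.00047475, -0.00227821]), 'joint_torque': array([-6.64208869e-05, -5.27555251e+01, -1.26668092e+00, -1.53428149e+01,
       -5.25680243e-02,  6.51127542e-03,  1.69577279e-04]), 'tool_pos': array([ 0.14825692, -0.60650466,  0.23790334]), 'eef_rot': array([-0.55587264,  0.43712079, -0.43603131,  0.55660374]), 'contact_force': array([-0.12316971,  0.02647691, -0.44826533]), 'moment': array([-0.02600877,  0.0317396 ,  0.00947403]), 'opening': 1.0008949982328588}
scene [[399.81241492   0.         259.28965588]
 [  0.         399.81241492 194.50551714]
 [  0.           0.           1.        ]] 0.00958679367840909 [[ 0.07713255  0.99693986  0.01270733 -0.07484912]
 [ 0.81766208 -0.05595866 -0.57297239 -0.30323301]
 [-0.57050793  0.05458512 -0.81947616  1.45260542]
 [ 0.          0.          0.          1.        ]]
top [[384.77092846   0.         264.6127613 ]
 [  0.         384.77092846 189.72634988]
 [  0.           0.           1.        ]] -0.04347896938494716 [[ 0.00992726 -0.9998278  -0.01567878  0.02373608]
 [-0.99853907 -0.00907917 -0.05326622  0.52041726]
 [ 0.0531147   0.01618466 -0.99845725  1.0598603 ]
 [ 0.          0.          0.          1.        ]]
```

View pics/scene0.png

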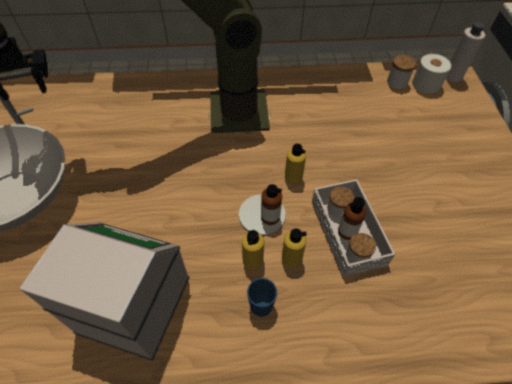

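View pics/top0.png

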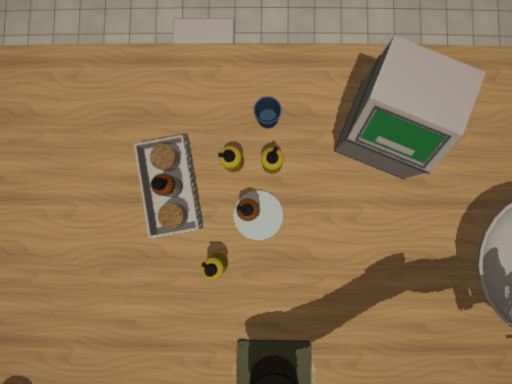

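Top view: the amber bottle stands on the dish at (248,209). The amber one in the basket is at (163,184), in the middle place. Yellow look-alikes are at (230,157), (272,158) and (212,268). The bin flap is at (403,137) and the tumbler at (267,112). I choose the amber (248,209) as the empty bottle and (163,184) as the fresh one, and check both in a crop.

```bash
cat > h.py <<'E'
import numpy as np,cv2
def load(n): return dict(np.load(n+".npz"))
def slopes(d,uv):
    K=d["mtx"];uv=np.atleast_2d(uv).astype(float)
    p=(uv-[K[0,2],K[1,2]])/[K[0,0],K[1,1]]
    q=p.copy()
    for _ in range(8): q=p/(1+float(d["k1"])*(q**2).sum(1,keepdims=True))
    return q
def ray(d,uv):
    T=d["camera_from_world"];R=T[:3,:3];c=-R.T@T[:3,3]
    s=slopes(d,uv);return c,np.c_[s,np.ones(len(s))]@R
def onplane(d,uv,z):
    c,v=ray(d,uv);return c+v*((z-c[2])/v[:,2])[:,None]
def cloud(d):
    h,w=d["range_z"].shape
    u,v=np.meshgrid(np.arange(w),np.arange(h));uv=np.c_[u.ravel(),v.ravel()]
    c,vv=ray(d,uv);P=c+vv*d["range_z"].reshape(-1,1)
    P[d["range_z"].ravel()==0]=np.nan
    return P.reshape(h,w,3)
E
python3 - <<'E'
from h import *
for n,b in(("top0",(140,90,300,290)),("scene0",(220,130,400,290))):
    d=load(n);im=d["img"][:,:,::-1]
    x0,y0,x1,y1=b;cv2.imwrite(f"pics/{n}_c.png",cv2.resize(im[y0:y1,x0:x1],None,fx=3,fy=3,interpolation=cv2.INTER_CUBIC)[:600])
d=load("top0");P=cloud(d)
for nm,uv in dict(dish=(270,228),counter=(200,330),dishE=(248,209),head=(246,210),fhead=(160,183),fb=(166,186),jar=(164,157),jar2=(171,215),tumb=(267,103),flap=(400,130),flap2=(430,155),flap3=(375,125),bintop=(430,80),y1=(228,156),y2=(273,150),y3=(210,270),basketfl=(185,200)).items():
    print(nm,P[uv[1],uv[0]].round(3))
E
```

```text
dish [0.414 0.013 0.009]
counter [ 0.125  0.206 -0.002]
dishE [0.466 0.066 0.157]
head [0.463 0.071 0.154]
fhead [0.526 0.28  0.162]
fb [0.521 0.275 0.126]
jar [0.601 0.296 0.078]
jar2 [0.448 0.275 0.072]
tumb [0.756 0.024 0.051]
flap [ 0.642 -0.272  0.249]
flap2 [ 0.591 -0.348  0.222]
flap3 [ 0.655 -0.22   0.237]
bintop [ 0.741 -0.323  0.29 ]
y1 [0.595 0.118 0.147]
y2 [0.612 0.007 0.144]
y3 [0.316 0.157 0.146]
basketfl [0.49  0.253 0.006]
```

View pics/top0_c.png

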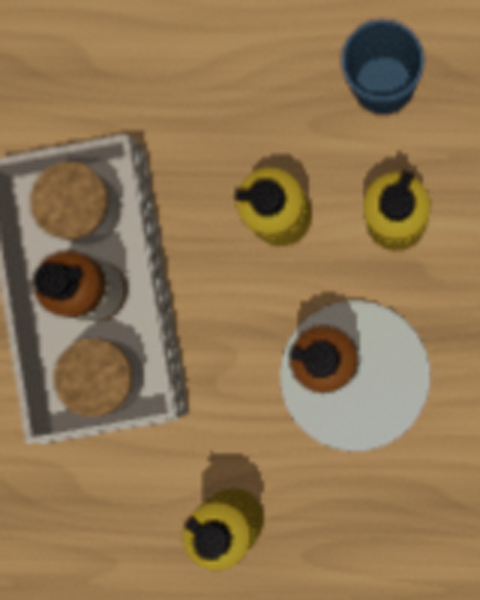

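View pics/scene0_c.png

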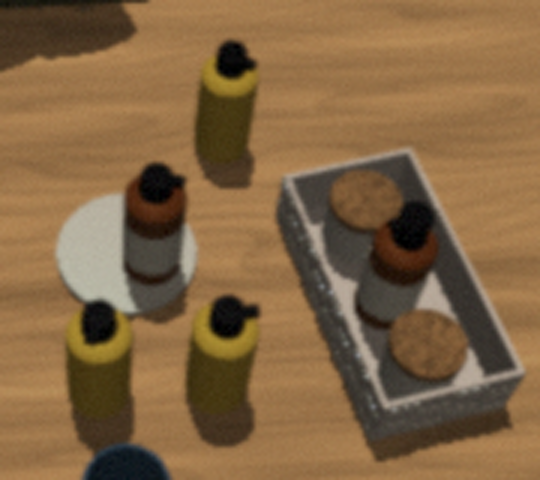

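The crops confirm the choice: both bottles are amber with a cream band. The empty one has its head down and stands on the dish; the fresh one is between the jars. Now precise poses.

```bash
cat > meas.py <<'E'
from h import *
from scipy.optimize import least_squares
A=load("top0");B=load("scene0")
PA=cloud(A).reshape(-1,3);PB=cloud(B).reshape(-1,3)
def axis(c,z0,z1,R):
    for nm,P in(("top",PA),("scene",PB),("both",np.r_[PA,PB])):
        c2=np.array(c)
        for _ in range(5):
            m=(P[:,2]>z0)&(P[:,2]<z1)&(abs(np.hypot(P[:,0]-c2[0],P[:,1]-c2[1])-R)<.012)
            if m.sum()<5: break
            c2=least_squares(lambda c:np.hypot(P[m,0]-c[0],P[m,1]-c[1])-R,c2,loss="soft_l1",f_scale=.003).x
        print(nm,c2.round(4),m.sum())
if __name__=="__main__":
    print("empty");axis((.462,.065),.02,.118,.029)
    print("fresh");axis((.525,.275),.07,.115,.029)
    for k,c in dict(yl1=(.59,.12),yl2=(.6,.007),yl3=(.316,.157)).items():
        print(k);axis(c,.01,.1,.029)
    print("tumb");axis((.72,.02),.05,.09,.036)
    for n,P in (("top",PA),("scene",PB)):
        for k,c,z,rr in(("jarfar",(.60,.295),.068,.035),("jarnear",(.45,.275),.068,.035),("emptyhead",(.463,.068),.156,.015),("freshhead",(.525,.28),.163,.015)):
            m=(np.hypot(P[:,0]-c[0],P[:,1]-c[1])<rr+.015)&(abs(P[:,2]-z)<.008);print(n,k,m.sum(),np.median(P[m],0).round(4),P[m].min(0).round(3),P[m].max(0).round(3))
        m=(abs(P[:,2]-.01)<.004)&(np.hypot(P[:,0]-.45,P[:,1]-.03)<.09)
        if m.sum()>10:print("dish",P[m].mean(0),P[m].min(0),P[m].max(0))
    # dish ellipse in top
    hsv=cv2.cvtColor(A["img"],cv2.COLOR_RGB2HSV)
    m=((hsv[...,1]<50)&(hsv[...,2]>120)).astype(np.uint8);m[:, :220]=0;m[:,300:]=0;m[:180]=0;m[250:]=0
    cs=max(cv2.findContours(m,0,1)[0],key=cv2.contourArea);hull=cv2.convexHull(cs)
    W=onplane(A,cs.reshape(-1,2),.01)[:,:2]
    f=least_squares(lambda c:np.hypot(W[:,0]-c[0],W[:,1]-c[1])-.07,[.45,.03],loss="soft_l1",f_scale=.002);print("dish fit",f.x)
    # bin: green flap & roof
    g=((hsv[...,0]>50)&(hsv[...,0]<80)&(hsv[...,1]>120)&(hsv[...,2]>40)).astype(np.uint8)
    cs=max(cv2.findContours(g,0,1)[0],key=cv2.contourArea)
    P=cloud(A)[g>0];P=P[~np.isnan(P[:,0])]
    c0=P.mean(0);n=np.linalg.svd(P-c0)[2][2];n*=np.sign(n[2]);print("flap",c0,n,np.degrees(np.arccos(n[2])),np.degrees(np.arctan2(-n[1],-n[0])))
    box=cv2.boxPoints(cv2.minAreaRect(cs));
    q=cv2.approxPolyDP(cs,6,True).reshape(-1,2)
    c,v=ray(A,q);print("flap corners",q.tolist(),(c+v*(((c0-c)@n)/(v@n))[:,None]).round(4))
    m=(abs(PA[:,2]-.289)<.008)
    T=PA[m];r=cv2.minAreaRect((T[:,:2]*1000).astype(np.float32));print("roof",r,T[:,2].mean(),m.sum())
E
python3 meas.py
```

```text
empty
top [0.4652 0.0705] 21
scene [0.4632 0.0712] 372
both [0.4633 0.0712] 393
fresh
top [0.5276 0.291 ] 103
scene [0.5249 0.2911] 205
both [0.5256 0.2912] 308
yl1
top [0.6    0.1183] 98
scene [0.5977 0.1192] 326
both [0.5981 0.1192] 424
yl2
top [0.5966 0.0099] 64
scene [0.5943 0.0107] 320
both [0.5947 0.0106] 384
yl3
top [0.3155 0.1593] 119
scene [0.3134 0.16  ] 345
both [0.3139 0.1596] 464
tumb
top [0.7225 0.0231] 203
scene [0.7284 0.0237] 322
both [0.726  0.0229] 525
top jarfar 509 [0.6045 0.3011 0.0727] [0.57  0.269 0.06 ] [0.648 0.336 0.076]
top jarnear 544 [0.4465 0.2766 0.0727] [0.4   0.243 0.06 ] [0.48  0.31  0.076]
top emptyhead 140 [0.4657 0.0731 0.1554] [0.451 0.056 0.149] [0.48  0.095 0.16 ]
top freshhead 135 [0.5287 0.287  0.1623] [0.514 0.265 0.156] [0.541 0.302 0.167]
dish [0.44599502 0.038927   0.01008709] [ 0.38217566 -0.0455959   0.00600316] [0.5250873  0.11682787 0.01397647]
scene jarfar 535 [0.6049 0.3005 0.0724] [0.551 0.246 0.06 ] [0.649 0.337 0.076]
scene jarnear 420 [0.4459 0.274  0.0721] [0.401 0.244 0.06 ] [0.481 0.314 0.076]
scene emptyhead 111 [0.4675 0.0735 0.1549] [0.45  0.057 0.148] [0.48  0.095 0.159]
scene freshhead 120 [0.5297 0.2876 0.1624] [0.511 0.265 0.155] [0.541 0.305 0.167]
dish [0.45799518 0.03376279 0.00993711] [ 0.37780801 -0.02606642  0.00602884] [0.52063168 0.11753177 0.01390257]
dish fit [0.44959313 0.04508861]
flap [ 0.6337752  -0.28003183  0.23989823] [-0.76908198  0.30648125  0.56087624] 55.88358297167216 -21.727415437268146
flap corners [[362, 135], [413, 148], [409, 156], [421, 161], [443, 138], [378, 110]] [[ 0.6391 -0.1987  0.2028]
 [ 0.6071 -0.3106  0.2201]
 [ 0.5919 -0.3091  0.1983]
 [ 0.5805 -0.3371  0.1981]
 [ 0.6219 -0.3589  0.2667]
 [ 0.6805 -0.2177  0.2699]]
roof ((727.7015991210938, -317.0665283203125), (212.0060577392578, 160.1201171875), 68.30804443359375) 0.2889777440252721 7121
```

```bash
cat > go.py <<'E'
# work out how far to go: target TCP pos, finger direction (tool y), jaw direction (tool x, sign free)
import numpy as np
from scipy.spatial.transform import Rotation as Ro
from scipy.linalg import logm,expm
def plan(pos,yd,xd,keep=False,vmax=38,s=None):
    if s is None:
        from plant import r
        s=r.get_state()
    R=Ro.from_quat(s["eef_rot"]).as_matrix();p=s["tool_pos"]
    y=np.array(yd,float);y/=np.linalg.norm(y);x=np.array(xd,float);x-=x@y*y;x/=np.linalg.norm(x)
    if x@R[:,0]<0 and not keep:x=-x
    G=np.eye(4);G[:3,:3]=np.c_[x,y,np.cross(x,y)];G[:3,3]=pos
    S=np.eye(4);S[:3,:3]=R;S[:3,3]=p
    D=np.linalg.inv(S)@G
    rv=Ro.from_matrix(D[:3,:3]).as_rotvec()
    n=int(max(np.ceil(np.linalg.norm(rv)/.118),np.ceil(np.linalg.norm(D[:3,3]*1000)/vmax),1))
    st=expm(np.real(logm(D))/n)
    print("total shift mm",(D[:3,3]*1000).round(1),"turn",rv.round(3),"| rows",n,"each",(st[:3,3]*1000).round(1).tolist(),Ro.from_matrix(st[:3,:3]).as_rotvec().round(4).tolist())
    print("now p",p.round(4),"x",R[:,0].round(3),"y",R[:,1].round(3),"q",s["q"].round(2),"F",s["contact_force"].round(1),"op",round(s["opening"]*88,1),"t",round(s["clock"],2))
a=np.radians(-21.7)
BX=np.array([np.cos(a),np.sin(a),0]);BY=np.array([-np.sin(a),np.cos(a),0]);Z=np.array([0,0,1.])
M=np.array([.6305,-.278,.234])
DN=-Z
E
python3 - <<'E'
from go import *
plan([.4635,.071,.26],DN,BY)
plan([.4635,.071,.26],DN,-BY,keep=True)
plan([.4635,.071,.26],DN,BY,keep=True)
E
```

```text
total shift mm [-583.3  -21.1  467.2] turn [ 0.001  0.619 -0.002] | rows 20 each [-35.2, -1.1, 14.1] [0.0, 0.0309, -0.0001]
now p [ 0.1483 -0.6066  0.238 ] x [ 0.238 -0.971 -0.002] y [-0.001  0.002 -1.   ] q [ 1.36  0.69 -0.19  1.57  0.16  0.9  -0.22] F [-0.7  0.2 -0. ] op 87.9 t 0.1
total shift mm [-583.3  -21.1  467.2] turn [ 0.001  0.619 -0.002] | rows 20 each [-35.2, -1.1, 14.1] [0.0, 0.0309, -0.0001]
now p [ 0.1483 -0.6066  0.238 ] x [ 0.238 -0.971 -0.002] y [-0.001  0.002 -1.   ] q [ 1.36  0.69 -0.19  1.57  0.16  0.9  -0.22] F [-0.7  0.2 -0. ] op 87.9 t 0.1
total shift mm [-583.3  -21.1  467.2] turn [-2.000e-03 -2.523e+00 -1.000e-03] | rows 22 each [13.7, -1.0, 42.8] [-0.0001, -0.1147, -0.0]
now p [ 0.1483 -0.6066  0.238 ] x [ 0.238 -0.971 -0.002] y [-0.001  0.002 -1.   ] q [ 1.36  0.69 -0.19  1.57  0.16  0.9  -0.22] F [-0.7  0.2 -0. ] op 87.9 t 0.1
```

```bash
python3 - <<'E'
from go import *
from h import *
P=cloud(load("top0"));print(P[270,500],P[220,505])
plan([.38,-.28,.32],DN,[-.1,-1,0])
E
```

```text
[ 0.30284165 -0.62676585  0.01837887] [ 0.44218566 -0.62062085  0.05506887]
total shift mm [-262.3  -81.6  302.7] turn [ 0.     0.34  -0.002] | rows 11 each [-27.9, -7.4, 23.6] [0.0, 0.0309, -0.0001]
now p [ 0.1483 -0.6066  0.238 ] x [ 0.238 -0.971 -0.002] y [-0.001  0.002 -1.   ] q [ 1.36  0.69 -0.19  1.57  0.16  0.9  -0.22] F [-0.7  0.2 -0. ] op 87.9 t 0.1
```

```bash
python3 -m inch '[[0,-35,0,0,0,0],[-20,-35,10,0,0.03,0],[-30,-10,25,0,0.03,0],[-30,0,28,0,0.03,0],[-30,0,28,0,0.03,0],[-30,0,28,0,0.03,0],[-30,0,28,0,0.03,0],[-30,0,28,0,0.03,0],[-30,0,28,0,0.03,0],[-30,0,28,0,0.03,0],[-30,0,28,0,0.03,0],[0,0,0,0,0,0]]' 88; python3 - <<'E'
from go import *
plan([.4635,.071,.26],DN,BY)
E
```

```text
clock: 1.1
tool_pos: [0.3834, -0.2873, 0.3189]
eef_rot: [0.486, -0.511, 0.512, -0.49]
contact_force: [0.5, 0.9, 0.4]
opening: 1.001
total shift mm [-361.4   60.7   63.1] turn [-0.004  0.332 -0.005] | rows 10 each [-36.9, 6.0, 0.9] [-0.0004, 0.0332, -0.0005]
now p [ 0.3834 -0.2873  0.3189] x [-0.046 -0.999 -0.004] y [ 0.005  0.004 -1.   ] q [ 0.68  0.39 -0.18  1.88  0.08  0.87 -1.16] F [0.5 0.9 0.4] op 88.1 t 1.1
```

```bash
python3 -m inch '[[-37,6,1,0,0.033,0],[-37,6,1,0,0.033,0],[-37,6,1,0,0.033,0],[-37,6,1,0,0.033,0],[-37,6,1,0,0.033,0],[-37,6,1,0,0.033,0],[-37,6,1,0,0.033,0],[-37,6,1,0,0.033,0],[-37,6,1,0,0.033,0],[-37,6,1,0,0.033,0],[0,0,0,0,0,0],[0,0,0,0,0,0]]'; python3 - <<'E'
from go import *
import cv2
from plant import r
plan([.464,.071,.19],DN,BY)
d=r.snapshot("top");cv2.imwrite("pics/t1.png",cv2.resize(d["img"][120:300,140:380,::-1],None,fx=3,fy=3))
d=r.snapshot("scene");cv2.imwrite("pics/s1.png",cv2.resize(d["img"][60:260,180:400,::-1],None,fx=3,fy=3))
E
```

```text
clock: 2.1
tool_pos: [0.4627, 0.0652, 0.2581]
eef_rot: [-0.395, 0.587, -0.586, 0.395]
contact_force: [-0.5, 0.1, 0.0]
opening: 1.004
total shift mm [-5.9 68.1 -0.9] turn [ 0.001 -0.006 -0.   ] | rows 2 each [-3.0, 34.0, -0.5] [0.0005, -0.003, -0.0]
now p [0.4627 0.0652 0.2581] x [-0.375 -0.927 -0.   ] y [-0.001  0.    -1.   ] q [-0.16  0.46 -0.11  2.    0.08  0.69 -2.28] F [-0.5  0.1  0. ] op 88.3 t 2.1
```

View pics/s1.png

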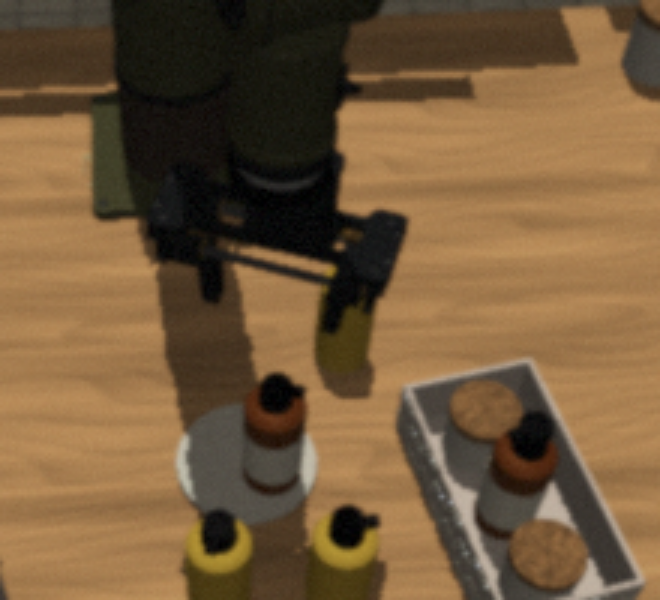

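View pics/t1.png

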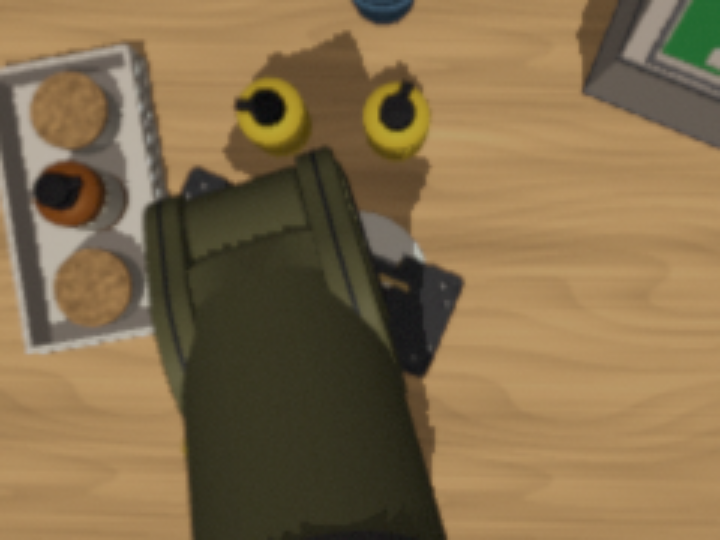

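```bash
python3 -m inch '[[-6,0,-1,0,-0.006,0],[0,38,0,0,0,0],[0,38,0,0,0,0],[0,36,0,0,0,0],[0,25,0,0,0,0],[0,14,0,0,0,0],[0,10,0,0,0,0],[0,0,0,0,0,0],[0,0,0,0,0,0]]'; python3 - <<'E'
from go import *
plan([.4638,.071,.096],DN,BY)
E
```

```text
clock: 2.95
tool_pos: [0.4639, 0.0679, 0.0977]
eef_rot: [0.395, -0.587, 0.587, -0.395]
contact_force: [-0.3, 0.3, 0.8]
opening: 0.996
total shift mm [-2.8  1.7 -1.3] turn [ 0.    -0.007  0.001] | rows 1 each [-2.8, 1.7, -1.3] [0.0004, -0.0071, 0.0007]
now p [0.4639 0.0679 0.0977] x [-0.376 -0.926  0.001] y [-0.001 -0.001 -1.   ] q [-0.21  0.75 -0.05  2.15  0.14  0.25 -2.34] F [-0.3  0.3  0.8] op 87.6 t 2.95
```

```bash
python3 -m inch '[[-3,1,0,0,0,0],[0,0,0,0,0,0]]'; python3 -m inch '[[0,0,0,0,0,0],[0,0,0,0,0,0],[0,0,0,0,0,0],[0,0,0,0,0,0],[0,0,0,0,0,0],[0,0,0,0,0,0],[0,0,0,0,0,0],[0,0,0,0,0,0]]' 40 25
```

```text
clock: 3.12
tool_pos: [0.4661, 0.0721, 0.0976]
eef_rot: [0.394, -0.586, 0.587, -0.396]
contact_force: [0.2, -0.1, 0.2]
opening: 1.0
clock: 3.78
tool_pos: [0.4651, 0.0715, 0.0968]
eef_rot: [0.395, -0.586, 0.586, -0.395]
contact_force: [-1.0, -0.6, 4.4]
opening: 0.653
```

```bash
python3 -m inch '[[0,-12,0,0,0,0],[0,-25,0,0,0,0],[0,-35,0,0,0,0],[0,-35,0,0,0,0],[0,-35,0,0,0,0],[0,-18,0,0,0,0],[0,0,0,0,0,0]]'; python3 - <<'E'
from go import *
d=np.sin(np.radians(55))*BX-np.cos(np.radians(55))*Z
M2=M+.006*(-BX*np.cos(np.radians(55))-Z*np.sin(np.radians(55)))
T=M2-d*.127;print(T)
plan(T,d,BY)
plan(T+[-.05,0,.06],DN,BY)
E
```

```text
clock: 4.37
tool_pos: [0.4673, 0.0723, 0.2602]
eef_rot: [0.393, -0.585, 0.587, -0.398]
contact_force: [-0.4, -0.0, -1.3]
opening: 0.654
[ 0.53064262 -0.23826192  0.3019293 ]
total shift mm [264.  -41.9 175.4] turn [ 0.953 -0.007 -0.002] | rows 9 each [29.4, 3.9, 20.3] [0.1059, -0.0008, -0.0002]
now p [0.4673 0.0723 0.2602] x [-0.375 -0.927 -0.005] y [ 0.008  0.002 -1.   ] q [-0.17  0.46 -0.12  1.99  0.08  0.69 -2.29] F [-0.4 -0.  -1.3] op 57.6 t 4.37
total shift mm [ 282.4 -102.2  129.5] turn [-0.006 -0.006 -0.005] | rows 9 each [31.4, -11.3, 14.3] [-0.0007, -0.0006, -0.0005]
now p [0.4673 0.0723 0.2602] x [-0.375 -0.927 -0.005] y [ 0.008  0.002 -1.   ] q [-0.17  0.46 -0.12  1.99  0.08  0.69 -2.29] F [-0.4 -0.  -1.3] op 57.6 t 4.37
```

```bash
python3 -m inch '[[31,-11,14,0,0,0],[31,-11,14,0,0,0],[31,-11,14,0,0,0],[31,-11,14,0,0,0],[31,-11,14,0,0,0],[31,-11,14,0,0,0],[31,-11,14,0,0,0],[31,-11,14,0,0,0],[31,-11,14,0,0,0],[0,0,0,0,0,0]]'; python3 - <<'E'
from go import *
d=np.sin(np.radians(55))*BX-np.cos(np.radians(55))*Z
M2=M+.006*(-BX*np.cos(np.radians(55))-Z*np.sin(np.radians(55)))
T=M2-d*.137;print(T)
plan(T,d,BY)
E
```

```text
clock: 5.2
tool_pos: [0.4764, -0.2432, 0.3556]
eef_rot: [0.393, -0.586, 0.59, -0.391]
contact_force: [-0.1, -0.9, -2.5]
opening: 0.651
[ 0.52303161 -0.23523313  0.30766506]
total shift mm [-25.6  47.9  39.8] turn [ 0.957 -0.013  0.013] | rows 9 each [-2.8, 7.0, 1.9] [0.1063, -0.0014, 0.0015]
now p [ 0.4764 -0.2432  0.3556] x [-0.385 -0.923  0.006] y [ 0.    -0.006 -1.   ] q [ 0.44  0.43 -0.09  1.67  0.05  1.03 -1.63] F [-0.1 -0.9 -2.5] op 57.2 t 5.2
```

```bash
python3 -m inch '[[-3,7,2,0.106,-0.001,0.001],[-3,7,2,0.106,-0.001,0.001],[-3,7,2,0.106,-0.001,0.001],[-3,7,2,0.106,-0.001,0.001],[-3,7,2,0.106,-0.001,0.001],[-3,7,2,0.106,-0.001,0.001],[-3,7,2,0.106,-0.001,0.001],[-3,7,2,0.106,-0.001,0.001],[-3,7,2,0.106,-0.001,0.001],[0,0,0,0,0,0],[0,0,0,0,0,0]]'; python3 - <<'E'
from go import *
d=np.sin(np.radians(55))*BX-np.cos(np.radians(55))*Z
M2=M+.006*(-BX*np.cos(np.radians(55))-Z*np.sin(np.radians(55)))
T=M2-d*.127
plan(T,d,BY)
import cv2
from plant import r
for n in("top","scene"):
    D=r.snapshot(n);np.savez(n+"2.npz",**D);cv2.imwrite(f"pics/{n}2.png",D["img"][:,:,::-1])
E
```

```text
clock: 6.12
tool_pos: [0.5118, -0.2422, 0.3478]
eef_rot: [0.263, -0.375, 0.742, -0.489]
contact_force: [-0.1, -0.8, -2.4]
opening: 0.652
total shift mm [-11.9  46.3 -13.5] turn [0.34  0.007 0.027] | rows 3 each [-3.8, 14.9, -6.3] [0.1135, 0.0023, 0.0091]
now p [ 0.5118 -0.2422  0.3478] x [-0.383 -0.923  0.024] y [ 0.529 -0.241 -0.814] q [ 0.3   0.29  0.03  2.19  0.89  0.06 -2.5 ] F [-0.1 -0.8 -2.4] op 57.4 t 6.12
```

View pics/top2.png

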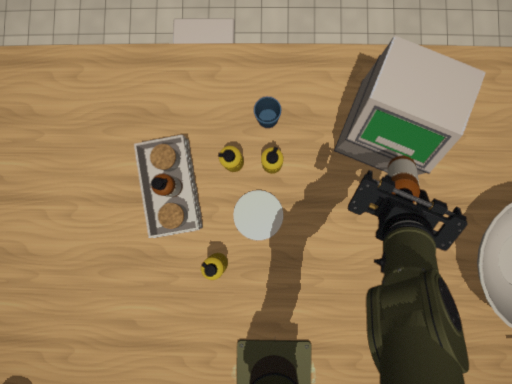

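View pics/scene2.png

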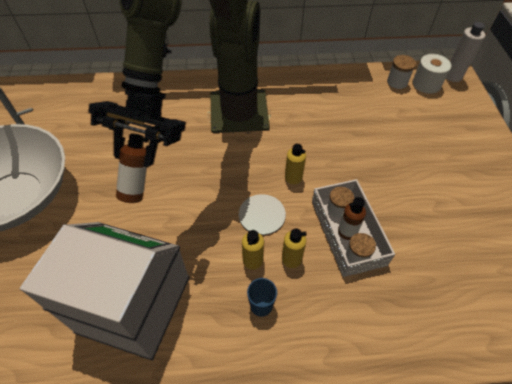

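Arm is near its wrist limit (q6≈0.05). I'll swap to the other wrist branch: a half turn about the finger axis, which leaves the bottle's own axis unchanged.

```bash
python3 -m inch '[[0,0,0,0,-0.12,0],[0,0,0,0,-0.12,0],[0,0,0,0,-0.12,0],[0,0,0,0,-0.12,0],[0,0,0,0,-0.12,0],[0,0,0,0,-0.12,0]]'; python3 - <<'E'
from plant import r
s=r.get_state();print(s["q"].round(2))
E
```

```text
clock: 6.72
tool_pos: [0.5122, -0.2427, 0.3483]
eef_rot: [0.509, -0.177, 0.601, -0.59]
contact_force: [-0.2, -0.5, -1.9]
opening: 0.655
[ 0.43  0.3  -0.13  2.19  1.18  0.11 -2.06]
```

```bash
python3 -m inch '[[0,0,0,0,-0.12,0],[0,0,0,0,-0.12,0],[0,0,0,0,-0.12,0],[0,0,0,0,-0.12,0],[0,0,0,0,-0.12,0],[0,0,0,0,-0.12,0],[0,0,0,0,-0.12,0],[0,0,0,0,-0.12,0],[0,0,0,0,-0.12,0],[0,0,0,0,-0.12,0]]'; python3 - <<'E'
from go import *
d=np.sin(np.radians(55))*BX-np.cos(np.radians(55))*Z
M2=M+.006*(-BX*np.cos(np.radians(55))-Z*np.sin(np.radians(55)))
T=M2-d*.137
plan(T,d,BY,keep=True)
E
```

```text
clock: 7.55
tool_pos: [0.512, -0.2427, 0.3483]
eef_rot: [0.759, 0.187, 0.209, -0.587]
contact_force: [-0.4, 0.5, -1.8]
opening: 0.654
total shift mm [-12.2  37.1  17.4] turn [-0.28  -1.198 -0.23 ] | rows 11 each [-0.4, 3.0, 2.5] [-0.0254, -0.1089, -0.0209]
now p [ 0.512  -0.2427  0.3483] x [0.843 0.039 0.537] y [ 0.53  -0.241 -0.813] q [ 0.62  0.31 -0.39  2.18  1.31  0.21 -0.99] F [-0.4  0.5 -1.8] op 57.5 t 7.55
```

```bash
python3 -m inch '[[0,0,0,0,-0.12,0],[0,0,0,0,-0.12,0],[0,0,0,0,-0.12,0],[0,0,0,0,-0.12,0],[0,0,0,0,-0.12,0],[0,0,0,0,-0.12,0],[0,0,0,0,-0.12,0],[0,0,0,0,-0.12,0],[0,0,0,0,-0.12,0],[0,0,0,0,-0.12,0]]'; python3 - <<'E'
from go import *
d=np.sin(np.radians(55))*BX-np.cos(np.radians(55))*Z
M2=M+.006*(-BX*np.cos(np.radians(55))-Z*np.sin(np.radians(55)))
T=M2-d*.137
plan(T,d,BY,keep=True)
E
```

```text
clock: 8.38
tool_pos: [0.5119, -0.2427, 0.3483]
eef_rot: [0.745, 0.486, -0.256, -0.379]
contact_force: [0.6, 0.1, -1.6]
opening: 0.649
total shift mm [11.8 37.1 17.6] turn [-0.34 -0.01 -0.03] | rows 3 each [3.8, 11.7, 7.3] [-0.1132, -0.0035, -0.01]
now p [ 0.5119 -0.2427  0.3483] x [ 0.396  0.918 -0.014] y [ 0.529 -0.241 -0.813] q [ 0.73  0.33 -0.54  2.17  1.35  0.26  0.17] F [ 0.6  0.1 -1.6] op 57.1 t 8.38
```

```bash
python3 -m inch '[[4,12,7,-0.06,0,0],[3,12,6,-0.06,0,0],[2,6,4,-0.06,0,0],[0,0,0,-0.06,0,0],[0,0,0,-0.06,0,0],[0,0,0,-0.04,0,0],[0,0,0,0,0,0]]'; python3 - <<'E'
from go import *
d=np.sin(np.radians(55))*BX-np.cos(np.radians(55))*Z
M2=M+.006*(-BX*np.cos(np.radians(55))-Z*np.sin(np.radians(55)))
T=M2-d*.137
plan(T,d,BY,keep=True)
E
```

```text
clock: 8.97
tool_pos: [0.5059, -0.2476, 0.328]
eef_rot: [0.787, 0.499, -0.211, -0.295]
contact_force: [-0.8, 0.3, -3.3]
opening: 0.652
total shift mm [19.1 21.   7.4] turn [-0.131 -0.001 -0.061] | rows 2 each [9.4, 10.5, 4.0] [-0.0657, -0.0006, -0.0303]
now p [ 0.5059 -0.2476  0.328 ] x [ 0.414  0.91  -0.037] y [ 0.661 -0.328 -0.675] q [ 0.88  0.45 -0.83  2.4   2.29  0.66 -0.77] F [-0.8  0.3 -3.3] op 57.4 t 8.97
```

```bash
python3 -m inch '[[6,7,2,-0.04,0,-0.02],[6,7,2,-0.04,0,-0.02],[6,7,2,-0.04,0,-0.02],[1,0,1,-0.01,0,0],[0,0,0,0,0,0],[0,0,0,0,0,0]]'; python3 - <<'E'
from go import *
d=np.sin(np.radians(55))*BX-np.cos(np.radians(55))*Z
M2=M+.006*(-BX*np.cos(np.radians(55))-Z*np.sin(np.radians(55)))
plan(M2-d*.117,d,BY,keep=True)
plan(M2-d*.0,d,BY,keep=True)
E
```

```text
clock: 9.47
tool_pos: [0.5265, -0.2361, 0.3111]
eef_rot: [0.79, 0.534, -0.168, -0.248]
contact_force: [-0.5, -0.3, -1.9]
opening: 0.649
total shift mm [-0.4 19.   4.9] turn [ 0.003 -0.    -0.003] | rows 1 each [-0.4, 19.0, 4.9] [0.0025, -0.0004, -0.0029]
now p [ 0.5265 -0.2361  0.3111] x [ 0.372  0.928 -0.001] y [ 0.761 -0.306 -0.572] q [ 0.88  0.61 -0.92  2.51  2.5   0.98 -0.93] F [-0.5 -0.3 -1.9] op 57.1 t 9.47
total shift mm [-1.00e-01  1.36e+02  5.20e+00] turn [ 0.003 -0.    -0.003] | rows 4 each [-0.1, 34.0, 1.3] [0.0006, -0.0001, -0.0007]
now p [ 0.5265 -0.2361  0.3111] x [ 0.372  0.928 -0.001] y [ 0.761 -0.306 -0.572] q [ 0.88  0.61 -0.92  2.51  2.5   0.98 -0.93] F [-0.5 -0.3 -1.9] op 57.1 t 9.47
```

```bash
python3 -m inch '[[0,18,5,0,0,0],[0,10,0,0,0,0],[0,0,0,0,0,0]]'; python3 - <<'E'
import cv2
from plant import r
D=r.snapshot("top");cv2.imwrite(f"pics/top3.png",cv2.resize(D["img"][20:220,320:512,::-1],None,fx=3,fy=3))
D=r.snapshot("scene");cv2.imwrite(f"pics/scene3.png",cv2.resize(D["img"][60:360,0:220,::-1],None,fx=2,fy=2))
print(r.get_state()["q"])
E
```

```text
clock: 9.72
tool_pos: [0.5468, -0.2443, 0.2915]
eef_rot: [0.791, 0.534, -0.167, -0.247]
contact_force: [0.4, -0.6, -2.1]
opening: 0.652
[ 0.85950538  0.6798312  -0.89916819  2.47814264  2.53039402  1.01897157
 -0.91556007]
```

View pics/top3.png

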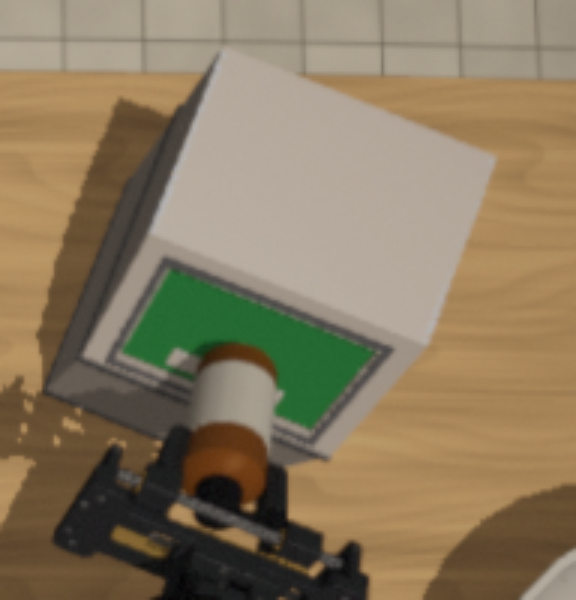

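View pics/scene3.png

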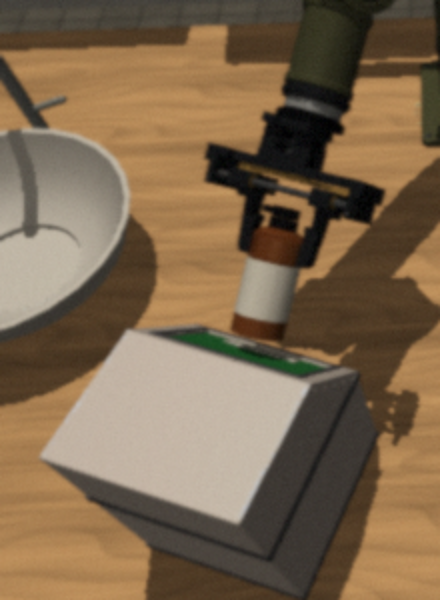

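The bottle is centred in front of the flap, its foot at crop (238,360) in the top view. Pushing in.

```bash
python3 -m inch '[[0,15,0,0,0,0],[0,18,0,0,0,0],[0,18,0,0,0,0],[0,18,0,0,0,0],[0,0,0,0,0,0]]'; python3 - <<'E'
from go import *
d=np.sin(np.radians(55))*BX-np.cos(np.radians(55))*Z
M2=M+.006*(-BX*np.cos(np.radians(55))-Z*np.sin(np.radians(55)))
plan(M2+d*.025,d,BY,keep=True)
E
```

```text
clock: 10.23
tool_pos: [0.5989, -0.2652, 0.2516]
eef_rot: [0.791, 0.534, -0.167, -0.248]
contact_force: [-0.8, 0.1, -3.2]
opening: 0.65
total shift mm [-0.1 63.   1.1] turn [ 0.004 -0.002 -0.003] | rows 2 each [-0.1, 31.5, 0.5] [0.0022, -0.0012, -0.0013]
now p [ 0.5989 -0.2652  0.2516] x [0.373 0.928 0.001] y [ 0.763 -0.306 -0.57 ] q [ 0.83  0.81 -0.85  2.35  2.58  1.02 -0.85] F [-0.8  0.1 -3.2] op 57.2 t 10.23
```

```bash
python3 -m inch '[[0,18,0,0,0,0],[0,18,0,0,0,0],[0,18,1,0,0,0],[0,9,0,0,0,0],[0,0,0,0,0,0]]'; python3 - <<'E'
from go import *
d=np.sin(np.radians(55))*BX-np.cos(np.radians(55))*Z
M2=M+.006*(-BX*np.cos(np.radians(55))-Z*np.sin(np.radians(55)))
plan(M2+d*.025,d,BY,keep=True)
import cv2
from plant import r
D=r.snapshot("top");cv2.imwrite(f"pics/top4.png",cv2.resize(D["img"][20:220,320:512,::-1],None,fx=3,fy=3))
E
```

```text
clock: 10.65
tool_pos: [0.6458, -0.2836, 0.2156]
eef_rot: [0.791, 0.535, -0.167, -0.247]
contact_force: [0.2, -0.9, -4.1]
opening: 0.652
total shift mm [-0.5  1.1  0.3] turn [ 0.005 -0.002 -0.002] | rows 1 each [-0.5, 1.1, 0.3] [0.005, -0.0017, -0.0018]
now p [ 0.6458 -0.2836  0.2156] x [0.372 0.928 0.   ] y [ 0.763 -0.306 -0.569] q [ 0.81  0.91 -0.81  2.22  2.61  0.99 -0.8 ] F [ 0.2 -0.9 -4.1] op 57.4 t 10.65
```

View pics/top4.png

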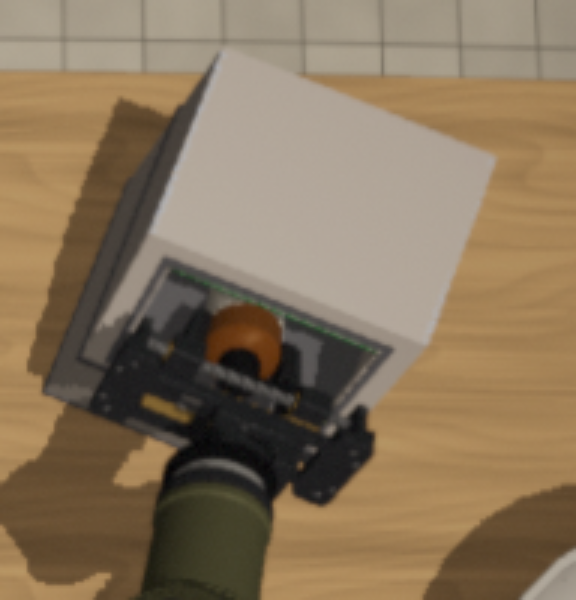

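```bash
python3 -m inch '[[0,12,0,0,0,0],[0,0,0,0,0,0]]'; python3 -m inch '[[0,0,0,0,0,0],[0,0,0,0,0,0],[0,0,0,0,0,0],[0,0,0,0,0,0],[0,0,0,0,0,0],[0,0,0,0,0,0]]' 88; python3 - <<'E'
import cv2
from plant import r
D=r.snapshot("top");cv2.imwrite(f"pics/top5.png",cv2.resize(D["img"][20:220,320:512,::-1],None,fx=3,fy=3))
E
```

```text
clock: 10.87
tool_pos: [0.6549, -0.2867, 0.2096]
eef_rot: [0.79, 0.535, -0.167, -0.247]
contact_force: [0.3, -0.2, -3.6]
opening: 0.652
clock: 11.37
tool_pos: [0.655, -0.2868, 0.2097]
eef_rot: [0.79, 0.535, -0.167, -0.246]
contact_force: [-1.4, 1.0, 1.2]
opening: 0.998
```

View pics/top5.png

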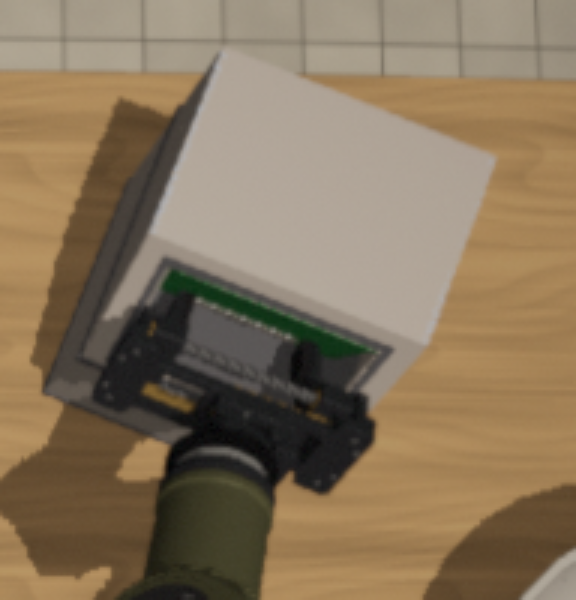

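The bottle has dropped inside. Backing out.

```bash
python3 -m inch '[[0,-12,0,0,0,0],[0,-25,0,0,0,0],[0,-35,0,0,0,0],[0,-35,0,0,0,0],[0,-35,0,0,0,0],[0,-20,0,0,0,0],[0,0,0,0,0,0],[0,0,0,0,0,0],[0,0,0,0,0,0]]'; python3 - <<'E'
import cv2
from go import *
from plant import r
D=r.snapshot("top");np.savez("top6",**D);cv2.imwrite(f"pics/top6.png",D["img"][:,:,::-1])
from h import *
D=load("top6");hsv=cv2.cvtColor(D["img"],cv2.COLOR_RGB2HSV)
g=((hsv[...,0]>50)&(hsv[...,0]<80)&(hsv[...,1]>120)&(hsv[...,2]>40))
P=cloud(D)[g];P=P[P[:,2]>.17];c0=P.mean(0);n=np.linalg.svd(P-c0)[2][2];n*=np.sign(n[2]);print(g.sum(),c0,np.degrees(np.arccos(n[2])))
plan([0,0,0],DN,BY)
E
```

```text
clock: 12.17
tool_pos: [0.5324, -0.2381, 0.3016]
eef_rot: [0.791, 0.535, -0.166, -0.246]
contact_force: [0.0, 0.5, 0.5]
opening: 0.997
1847 [ 0.63381996 -0.28001024  0.239983  ] 55.83404127831318
total shift mm [  22.5 -308.7  578.9] turn [ 0.967 -0.003 -0.   ] | rows 18 each [1.3, -1.3, 37.9] [0.0537, -0.0002, -0.0]
now p [ 0.5325 -0.238   0.3012] x [0.372 0.928 0.001] y [ 0.764 -0.306 -0.568] q [ 0.87  0.65 -0.92  2.51  2.52  1.02 -0.93] F [0.4 0.4 0.2] op 87.8 t 12.22
```

View pics/top6.png

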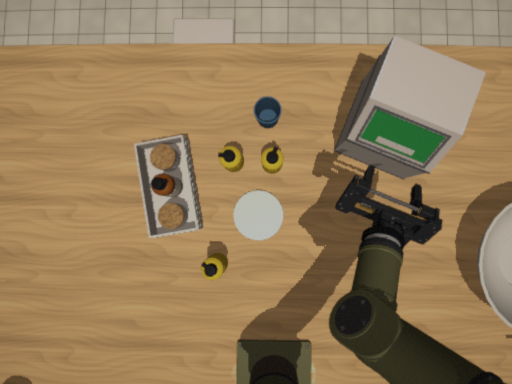

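The flap plane is as at the start (55.8°), so it is shut. Refit the dish and plan the fresh-bottle grasp.

```bash
cat >> go.py <<'E'
def hd(az,tilt):
    a=np.radians(az);t=np.radians(tilt)
    return np.array([np.sin(t)*np.cos(a),np.sin(t)*np.sin(a),-np.cos(t)]),np.array([-np.sin(a),np.cos(a),0])
G=np.array([.5256,.291,.106])
E
python3 - <<'E'
from go import *
from h import *
from scipy.optimize import least_squares
D=load("top6");hsv=cv2.cvtColor(D["img"],cv2.COLOR_RGB2HSV)
m=((hsv[...,1]<50)&(hsv[...,2]>120)).astype(np.uint8);m[:, :220]=0;m[:,300:]=0;m[:180]=0;m[250:]=0
cs=max(cv2.findContours(m,0,1)[0],key=cv2.contourArea)
W=onplane(D,cs.reshape(-1,2),.01)[:,:2]
f=least_squares(lambda c:np.hypot(W[:,0]-c[0],W[:,1]-c[1])-c[2],[.45,.03,.07],loss="soft_l1",f_scale=.002);print("dish",f.x)
x,y0=slice(150,180),0
d=D["img"][170:200,145:185,::-1];cv2.imwrite("pics/fresh6.png",cv2.resize(d,None,fx=16,fy=16,interpolation=cv2.INTER_CUBIC))
P=cloud(D).reshape(-1,3);mm=(P[:,2]>.152)&(np.hypot(P[:,0]-.5256,P[:,1]-.291)<.04);Q=P[mm];v=Q[:,:2]-[.5256,.291];rr=np.hypot(*v.T);print(Q.mean(0),v[rr>.018].mean(0),rr.max(),(rr>.018).sum())
y,xx=hd(65,70)
plan([.44,.0,.32],y,xx,keep=True)
E
```

```text
dish [0.45031237 0.04688521 0.06820607]
[0.52814225 0.28555048 0.16241343] [ 0.00821531 -0.02157342] 0.027386654612899207 20
total shift mm [ 186.5 -154.1   83.7] turn [-0.203 -0.698 -1.35 ] | rows 13 each [21.7, -1.3, -0.1] [-0.0156, -0.0537, -0.1038]
now p [ 0.5325 -0.238   0.3012] x [0.372 0.928 0.001] y [ 0.764 -0.306 -0.568] q [ 0.87  0.65 -0.92  2.51  2.52  1.02 -0.93] F [0.4 0.4 0.2] op 87.8 t 12.22
```

View pics/fresh6.png

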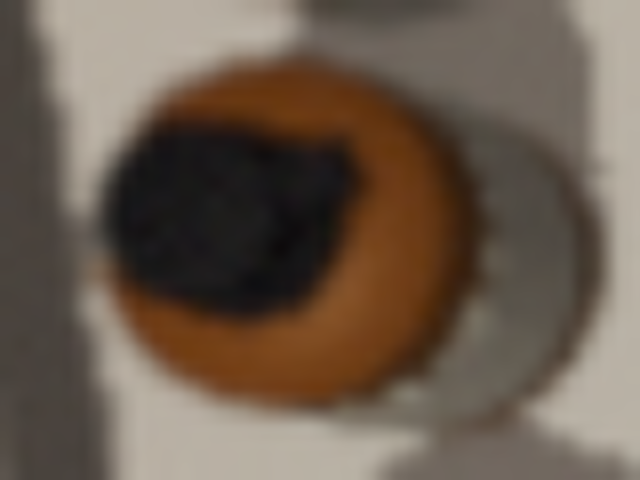

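```bash
python3 -m inch '[[10,-15,0,0,0,0],[15,-15,0,-0.016,-0.054,-0.104],[21,-1,0,-0.016,-0.054,-0.104],[21,-1,0,-0.016,-0.054,-0.104],[21,-1,0,-0.016,-0.054,-0.104],[21,-1,0,-0.016,-0.054,-0.104],[21,-1,0,-0.016,-0.054,-0.104]]'; python3 - <<'E'
from go import *
y,xx=hd(65,70)
plan([.44,.0,.32],y,xx,keep=True)
E
```

```text
clock: 12.8
tool_pos: [0.5176, -0.1018, 0.3246]
eef_rot: [0.561, 0.792, -0.181, -0.16]
contact_force: [-0.1, 0.1, -0.6]
opening: 0.996
total shift mm [120.9 -31.3  28.5] turn [-0.108 -0.371 -0.721] | rows 7 each [18.7, 0.9, 1.1] [-0.0154, -0.053, -0.103]
now p [ 0.5176 -0.1018  0.3246] x [-0.319  0.946  0.05 ] y [ 0.831  0.305 -0.465] q [ 1.24  0.82 -1.26  2.5   3.07  0.6  -0.69] F [-0.1  0.1 -0.6] op 87.6 t 12.8
```

```bash
python3 -m inch '[[19,1,1,-0.015,-0.053,-0.103],[19,1,1,-0.015,-0.053,-0.103],[19,1,1,-0.015,-0.053,-0.103],[0,0,0,0,0,0]]'; python3 - <<'E'
from go import *
y,xx=hd(65,65)
plan(G-.13*y+[0,0,.09],y,xx,keep=True)
E
```

```text
clock: 13.13
tool_pos: [0.4954, -0.0515, 0.3224]
eef_rot: [0.422, 0.882, -0.178, -0.112]
contact_force: [0.8, -1.3, 0.5]
opening: 1.001
total shift mm [193.7 152.2  20.3] turn [ 0.026 -0.237 -0.405] | rows 7 each [23.9, 26.4, -0.1] [0.0037, -0.0338, -0.0579]
now p [ 0.4954 -0.0515  0.3224] x [-0.618  0.784  0.048] y [ 0.704  0.58  -0.409] q [ 1.34  0.99 -1.38  2.41  3.29  0.25 -0.61] F [ 0.8 -1.3  0.5] op 88.1 t 13.13
```

```bash
python3 -m inch '[[20,12,2,0,-0.01,-0.01],[28,20,3,0,-0.01,-0.01],[28,20,3,0,-0.01,-0.01],[28,20,3,0,-0.01,-0.01],[0,0,0,0,0,0]]'; python3 - <<'E'
from go import *
y,xx=hd(55,65)
plan(G-.13*y+[0,0,.09],y,xx,keep=True)
E
```

```text
clock: 13.55
tool_pos: [0.4951, 0.0507, 0.2973]
eef_rot: [0.396, 0.894, -0.186, -0.102]
contact_force: [0.9, 0.0, 1.2]
opening: 1.0
total shift mm [130.2  83.1  18.3] turn [ 0.015 -0.129 -0.195] | rows 5 each [24.9, 18.7, 2.2] [0.003, -0.0257, -0.039]
now p [0.4951 0.0507 0.2973] x [-0.666  0.745  0.035] y [ 0.67   0.618 -0.412] q [ 1.06  1.08 -1.44  2.56  2.88  0.61 -0.26] F [0.9 0.  1.2] op 88.0 t 13.55
```

The arm is running into joint limits this way (q3, q4). I'll undo the wrist flip by retracing, then take the fresh bottle with the fingers tilted back toward the robot, which suits the ordinary wrist branch.

```bash
python3 -m inch '[[-28,-20,-3,0,0.01,0.01],[-28,-20,-3,0,0.01,0.01],[-28,-20,-3,0,0.01,0.01],[-20,-12,-2,0,0.01,0.01],[-19,-1,-1,0.015,0.053,0.103],[-19,-1,-1,0.015,0.053,0.103],[-19,-1,-1,0.015,0.053,0.103],[-21,1,0,0.016,0.054,0.104],[-21,1,0,0.016,0.054,0.104],[-21,1,0,0.016,0.054,0.104],[-21,1,0,0.016,0.054,0.104],[-21,1,0,0.016,0.054,0.104]]'; python3 - <<'E'
from go import *
y,xx=hd(-21.7,35)
plan([.50,-.23,.35],y,xx,keep=True)
E
```

```text
clock: 14.55
tool_pos: [0.5587, -0.2255, 0.3289]
eef_rot: [0.759, 0.582, -0.171, -0.237]
contact_force: [0.3, -0.1, -0.3]
opening: 0.999
total shift mm [-19.5 -58.   13.2] turn [0.366 0.067 0.092] | rows 4 each [-5.5, -13.8, 5.2] [0.0915, 0.0169, 0.023]
now p [ 0.5587 -0.2255  0.3289] x [0.263 0.965 0.016] y [ 0.803 -0.21  -0.559] q [ 1.08  0.72 -1.23  2.41  2.4   0.93 -0.62] F [ 0.3 -0.1 -0.3] op 87.9 t 14.55
```

```bash
python3 -m inch '[[-5,-14,5,0.07,0.015,0.02],[-5,-14,5,0.07,0.015,0.02],[-5,-14,5,0.07,0.015,0.02],[-5,-14,5,0.07,0.015,0.02],[0,0,0,0.07,0,0],[0,0,0,0.02,0,0],[0,0,0,0,0,0]]'; python3 - <<'E'
from go import *
plan([.50,-.23,.35],DN,BY,keep=True)
E
```

```text
clock: 15.13
tool_pos: [0.5005, -0.2299, 0.3456]
eef_rot: [0.735, 0.508, -0.257, -0.369]
contact_force: [-0.2, -0.1, 0.5]
opening: 1.001
total shift mm [-0.3 -3.8 -2.3] turn [0.639 0.02  0.003] | rows 6 each [-0.0, -0.7, -0.2] [0.1065, 0.0033, 0.0006]
now p [ 0.5005 -0.2299  0.3456] x [ 0.351  0.936 -0.003] y [ 0.557 -0.212 -0.803] q [ 1.    0.38 -0.91  2.22  1.54  0.37  0.03] F [-0.2 -0.1  0.5] op 88.1 t 15.13
```

```bash
python3 -m inch '[[0,0,0,0.1,0,0],[0,0,0,0.1,0,0],[0,0,0,0.1,0,0],[0,0,0,0.1,0,0],[0,0,0,0.1,0,0],[0,0,0,0.1,0,0],[0,0,0,0.04,0.02,0],[0,0,0,0,0,0]]'; python3 - <<'E'
from go import *
plan([.60,.29,.35],DN,hd(209,0)[1])
plan([.60,.29,.35],DN,-hd(209,0)[1])
E
```

```text
clock: 15.8
tool_pos: [0.501, -0.2395, 0.3423]
eef_rot: [0.634, 0.413, -0.368, -0.54]
contact_force: [0.3, -0.9, -0.4]
opening: 0.997
total shift mm [526.3 -34.5 110. ] turn [ 0.127 -0.901 -0.084] | rows 15 each [36.3, -0.7, -7.8] [0.0084, -0.06, -0.0056]
now p [ 0.501  -0.2395  0.3423] x [ 0.387  0.922 -0.02 ] y [ 0.126 -0.074 -0.989] q [ 0.97  0.57 -1.03  1.75  0.65  1.03  0.89] F [ 0.3 -0.9 -0.4] op 87.7 t 15.8
total shift mm [526.3 -34.5 110. ] turn [ 0.127 -0.901 -0.084] | rows 15 each [36.3, -0.7, -7.8] [0.0084, -0.06, -0.0056]
now p [ 0.501  -0.2395  0.3423] x [ 0.387  0.922 -0.02 ] y [ 0.126 -0.074 -0.989] q [ 0.97  0.57 -1.03  1.75  0.65  1.03  0.89] F [ 0.3 -0.9 -0.4] op 87.7 t 15.8
```

```bash
python3 -m inch '[[25,-5,-5,0.01,-0.06,-0.005],[36,-1,-8,0.01,-0.06,-0.005],[36,-1,-8,0.01,-0.06,-0.005],[36,-1,-8,0.01,-0.06,-0.005],[36,-1,-8,0.01,-0.06,-0.005],[36,-1,-8,0.01,-0.06,-0.005],[36,-1,-8,0.01,-0.06,-0.005],[36,-1,-8,0.01,-0.06,-0.005],[0,0,0,0,0,0]]'; python3 - <<'E'
from go import *
plan([.60,.29,.35],DN,hd(209,0)[1])
E
```

```text
clock: 16.55
tool_pos: [0.6048, 0.0319, 0.3544]
eef_rot: [0.493, 0.534, -0.516, -0.454]
contact_force: [-1.0, 0.1, 1.1]
opening: 0.998
total shift mm [257.3  -0.5 -21.4] turn [ 0.051 -0.404 -0.035] | rows 7 each [35.9, 0.4, -9.4] [0.0072, -0.0577, -0.005]
now p [0.6048 0.0319 0.3544] x [-0.101  0.995 -0.024] y [ 0.058 -0.018 -0.998] q [ 0.42  0.7  -1.09  1.5   0.68  1.3   0.93] F [-1.   0.1  1.1] op 87.8 t 16.55
```

```bash
python3 - <<'E'
from go import *
y,x=hd(209,55)
plan(np.array([.5256,.291,.107])-.125*y+[0,0,.08],y,x)
E
```

```text
total shift mm [308.3  90.6 -36.5] turn [ 0.997 -0.391  0.162] | rows 10 each [30.3, 3.8, -12.7] [0.0997, -0.0391, 0.0162]
now p [0.6048 0.0319 0.3544] x [-0.101  0.995 -0.024] y [ 0.058 -0.018 -0.998] q [ 0.42  0.7  -1.09  1.5   0.68  1.3   0.93] F [-1.   0.1  1.1] op 87.8 t 16.55
```

```bash
python3 -m inch '[[30,4,-13,0.1,-0.039,0.016],[30,4,-13,0.1,-0.039,0.016],[30,4,-13,0.1,-0.039,0.016],[30,4,-13,0.1,-0.039,0.016],[30,4,-13,0.1,-0.039,0.016],[0,0,0,0,0,0]]'; python3 - <<'E'
from go import *
y,x=hd(209,55)
plan(np.array([.5256,.291,.107])-.125*y+[0,0,.08],y,x)
E
```

```text
clock: 17.05
tool_pos: [0.6382, 0.1894, 0.3063]
eef_rot: [-0.331, -0.405, 0.698, 0.49]
contact_force: [-1.1, 2.5, -3.3]
opening: 0.996
total shift mm [153.9  22.9 -38.2] turn [ 0.48  -0.195  0.084] | rows 5 each [30.3, 1.9, -10.8] [0.0959, -0.039, 0.0167]
now p [0.6382 0.1894 0.3063] x [-0.301  0.952 -0.065] y [-0.416 -0.192 -0.889] q [-0.14  1.08 -0.92  0.72  0.65  2.04  1.14] F [-1.1  2.5 -3.3] op 87.7 t 17.05
```

```bash
python3 - <<'E'
from go import *
for az,t in((209,27),(209,55),(225,50)):
    y,x=hd(az,t)
    plan(np.array([.5256,.291,.107])+.015*y+[0,0,.115],y,x)
E
```

```text
total shift mm [135.5 117.3  33.8] turn [-0.007 -0.207  0.034] | rows 5 each [27.9, 23.1, 4.6] [-0.0015, -0.0415, 0.0067]
now p [0.6382 0.1894 0.3063] x [-0.301  0.952 -0.065] y [-0.416 -0.192 -0.889] q [-0.14  1.08 -0.92  0.72  0.65  2.04  1.14] F [-1.1  2.5 -3.3] op 87.7 t 17.05
total shift mm [134.1 115.6  40.7] turn [ 0.48  -0.195  0.084] | rows 5 each [28.1, 23.5, 1.5] [0.0959, -0.039, 0.0167]
now p [0.6382 0.1894 0.3063] x [-0.301  0.952 -0.065] y [-0.416 -0.192 -0.889] q [-0.14  1.08 -0.92  0.72  0.65  2.04  1.14] F [-1.1  2.5 -3.3] op 87.7 t 17.05
total shift mm [131.3 115.9  38.5] turn [ 0.377 -0.417  0.25 ] | rows 6 each [24.7, 17.7, -0.5] [0.0629, -0.0695, 0.0417]
now p [0.6382 0.1894 0.3063] x [-0.301  0.952 -0.065] y [-0.416 -0.192 -0.889] q [-0.14  1.08 -0.92  0.72  0.65  2.04  1.14] F [-1.1  2.5 -3.3] op 87.7 t 17.05
```

Move over first with the present tilt, then add tilt.

```bash
python3 -m inch '[[28,23,5,0,-0.04,0.007],[28,23,5,0,-0.04,0.007],[28,23,5,0,-0.04,0.007],[28,23,5,0,-0.04,0.007],[24,23,10,0,-0.04,0.007],[0,0,0,0,0,0]]'; python3 - <<'E'
from go import *
for az,t in((209,27),(209,55),(225,50)):
    y,x=hd(az,t)
    plan(np.array([.5256,.291,.107])+.015*y+[0,0,.115],y,x)
E
```

```text
clock: 17.55
tool_pos: [0.5125, 0.2742, 0.2195]
eef_rot: [-0.269, -0.448, 0.735, 0.432]
contact_force: [-0.4, 0.2, 0.3]
opening: 0.998
total shift mm [  8.5   3.8 -16.2] turn [-0.001 -0.007 -0.007] | rows 1 each [8.5, 3.8, -16.2] [-0.0006, -0.0069, -0.0071]
now p [0.5125 0.2742 0.2195] x [-0.482  0.876 -0.009] y [-0.394 -0.227 -0.891] q [-0.16  1.06 -1.01  1.23  0.61  1.69  0.96] F [-0.4  0.2  0.3] op 87.8 t 17.55
total shift mm [ 8.4  2.1 -9.2] turn [ 0.488 -0.008 -0.005] | rows 5 each [1.7, 0.0, -1.9] [0.0976, -0.0017, -0.0011]
now p [0.5125 0.2742 0.2195] x [-0.482  0.876 -0.009] y [-0.394 -0.227 -0.891] q [-0.16  1.06 -1.01  1.23  0.61  1.69  0.96] F [-0.4  0.2  0.3] op 87.8 t 17.55
total shift mm [  5.3   2.4 -10.8] turn [ 0.397 -0.228  0.17 ] | rows 5 each [0.9, 0.1, -2.3] [0.0794, -0.0456, 0.0339]
now p [0.5125 0.2742 0.2195] x [-0.482  0.876 -0.009] y [-0.394 -0.227 -0.891] q [-0.16  1.06 -1.01  1.23  0.61  1.69  0.96] F [-0.4  0.2  0.3] op 87.8 t 17.55
```

```bash
python3 -m inch '[[2,0,-2,0.09,0,0],[2,0,-2,0.09,0,0],[2,0,-2,0.09,0,0],[1,0,-2,0.09,0,0],[1,0,-1,0.09,0,0],[0,0,0,0.04,0,0],[0,0,0,0,0,0]]'; python3 - <<'E'
from go import *
for az,t in((209,55),):
    y,x=hd(az,t)
    plan(np.array([.5256,.291,.107])+.015*y+[0,0,.115],y,x)
E
```

```text
clock: 18.13
tool_pos: [0.5161, 0.2738, 0.2068]
eef_rot: [-0.178, -0.273, 0.815, 0.479]
contact_force: [0.6, 0.1, -0.3]
opening: 0.996
total shift mm [10.3 -7.6  2.7] turn [ 0.052 -0.028 -0.011] | rows 1 each [10.3, -7.6, 2.7] [0.0523, -0.028, -0.0112]
now p [0.5161 0.2738 0.2068] x [-0.478  0.878 -0.029] y [-0.683 -0.393 -0.615] q [-0.44  1.22 -0.38  0.78  0.2   2.09  1.31] F [ 0.6  0.1 -0.3] op 87.6 t 18.13
```

```bash
python3 -m inch '[[10,-7,3,0.03,-0.02,-0.01],[0,0,0,0,0,0]]'; python3 - <<'E'
from go import *
from plant import r
import cv2
for t in (52,55):
  for dz in(.08,0):
    y,x=hd(209,t)
    plan(np.array([.5256,.291,.107])+.015*y+[0,0,dz],y,x)
D=r.snapshot("top");cv2.imwrite("pics/top7.png",cv2.resize(D["img"][90:290,90:290,::-1],None,fx=3,fy=3))
D=r.snapshot("scene");cv2.imwrite("pics/scene7.png",cv2.resize(D["img"][90:290,250:450,::-1],None,fx=3,fy=3))
E
```

```text
clock: 18.3
tool_pos: [0.511, 0.2773, 0.2081]
eef_rot: [-0.165, -0.268, 0.818, 0.481]
contact_force: [0.1, -0.2, 0.8]
opening: 1.005
total shift mm [  5.3  12.  -28.8] turn [-0.022 -0.012 -0.006] | rows 1 each [5.3, 12.0, -28.8] [-0.0225, -0.0117, -0.0061]
now p [0.511  0.2773 0.2081] x [-0.483  0.876 -0.013] y [-0.698 -0.394 -0.598] q [-0.5   1.21 -0.21  0.78  0.08  2.09  1.4 ] F [ 0.1 -0.2  0.8] op 88.5 t 18.3
total shift mm [  6.4  59.8 -92.9] turn [-0.022 -0.012 -0.006] | rows 3 each [2.0, 20.2, -30.8] [-0.0075, -0.0039, -0.002]
now p [0.511  0.2773 0.2081] x [-0.483  0.876 -0.013] y [-0.698 -0.394 -0.598] q [-0.5   1.21 -0.21  0.78  0.08  2.09  1.4 ] F [ 0.1 -0.2  0.8] op 88.5 t 18.3
total shift mm [  5.3  12.  -28. ] turn [ 0.03  -0.012 -0.006] | rows 1 each [5.3, 12.0, -28.0] [0.0299, -0.0119, -0.0058]
now p [0.511  0.2773 0.2081] x [-0.483  0.876 -0.013] y [-0.698 -0.394 -0.598] q [-0.5   1.21 -0.21  0.78  0.08  2.09  1.4 ] F [ 0.1 -0.2  0.8] op 88.5 t 18.3
total shift mm [  6.4  59.8 -92.1] turn [ 0.03  -0.012 -0.006] | rows 3 each [2.0, 19.6, -30.9] [0.01, -0.004, -0.0019]
now p [0.511  0.2773 0.2081] x [-0.483  0.876 -0.013] y [-0.698 -0.394 -0.598] q [-0.5   1.21 -0.21  0.78  0.08  2.09  1.4 ] F [ 0.1 -0.2  0.8] op 88.5 t 18.3
```

View pics/top7.png

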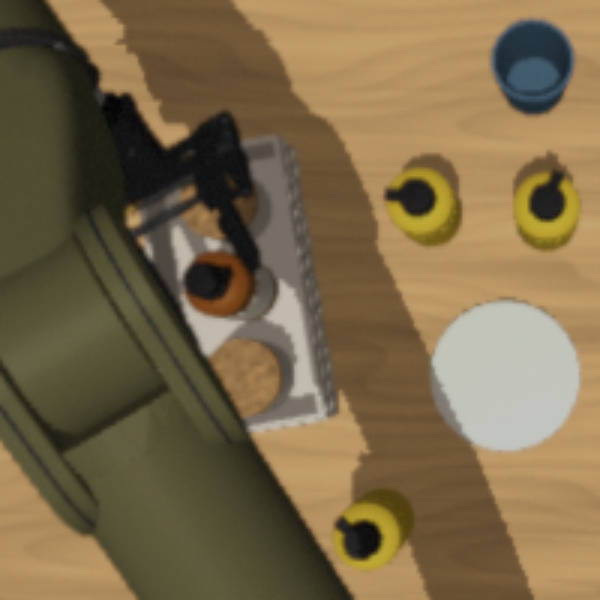

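View pics/scene7.png

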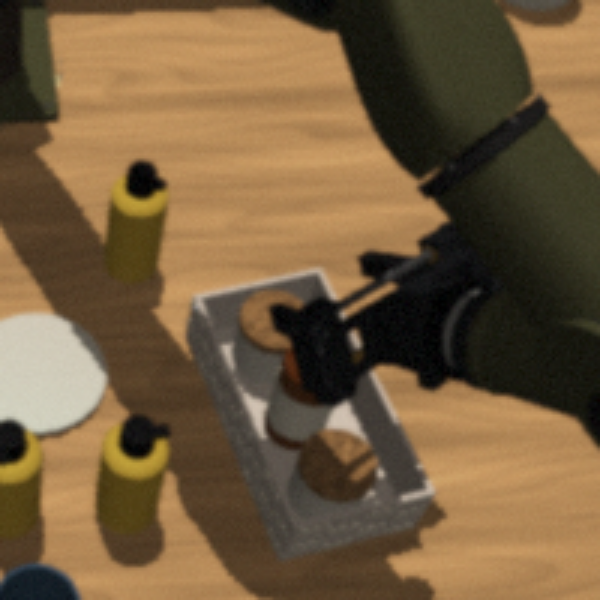

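```bash
python3 - <<'E'
from plant import r
import numpy as np
np.savez("top8",**r.snapshot("top"));np.savez("scene8",**r.snapshot("scene"))
from h import *
P=cloud(load("top8"))
for uv in((90,130),(110,170),(125,205),(140,215),(155,230),(165,250),(180,280),(120,250),(140,290)):print(uv,P[uv[1],uv[0]].round(3))
Q=cloud(load("scene8"))
for uv in((360,110),(390,130),(400,150),(410,160),(430,150),(430,180),(420,205),(440,215),(450,200),(405,215)):print("s",uv,Q[uv[1],uv[0]].round(3))
E
```

```text
(90, 130) [0.578 0.277 0.537]
(110, 170) [0.516 0.231 0.57 ]
(125, 205) [0.468 0.205 0.58 ]
(140, 215) [0.455 0.192 0.559]
(155, 230) [0.434 0.173 0.551]
(165, 250) [0.405 0.16  0.543]
(180, 280) [0.36  0.142 0.526]
(120, 250) [0.406 0.217 0.562]
(140, 290) [0.346 0.199 0.53 ]
s (360, 110) [ 0.022  0.443 -0.001]
s (390, 130) [0.605 0.253 0.507]
s (400, 150) [0.632 0.27  0.484]
s (410, 160) [0.648 0.287 0.475]
s (430, 150) [0.648 0.314 0.499]
s (430, 180) [0.685 0.316 0.462]
s (420, 205) [0.672 0.338 0.36 ]
s (440, 215) [0.721 0.345 0.401]
s (450, 200) [0.723 0.342 0.452]
s (405, 215) [0.663 0.326 0.31 ]
```

```bash
python3 -m inch '[[5,6,-14,0,-0.01,-0.005],[0,6,-14,0,0,0],[0,10,-14,0,0,0],[0,10,-14,0,0,0],[0,9,-12,0,0,0],[0,0,0,0,0,0],[0,0,0,0,0,0]]'; python3 - <<'E'
from go import *
y,x=hd(209,53)
plan(np.array([.5256,.291,.107])+.015*y,y,x)
E
```

```text
clock: 19.08
tool_pos: [0.514, 0.2878, 0.1275]
eef_rot: [-0.156, -0.272, 0.818, 0.482]
contact_force: [-0.1, -0.3, 0.4]
opening: 0.998
total shift mm [ -3.   17.9 -23.5] turn [-0.007  0.007  0.003] | rows 1 each [-3.0, 17.9, -23.5] [-0.0072, 0.007, 0.0034]
now p [0.514  0.2878 0.1275] x [-0.486  0.874  0.008] y [-0.704 -0.386 -0.596] q [-0.5   1.32 -0.21  0.74  0.09  2.02  1.42] F [-0.1 -0.3  0.4] op 87.8 t 19.08
```

```bash
python3 -m inch '[[-3,6,-8,0,0.005,0],[0,6,-8,0,0,0],[0,6,-8,0,0,0],[0,0,0,0,0,0],[0,0,0,0,0,0]]'; python3 - <<'E'
from go import *
y,x=hd(209,53)
plan(np.array([.5256,.291,.107])+.015*y,y,x)
from plant import r
import cv2
D=r.snapshot("scene");cv2.imwrite("pics/scene9.png",cv2.resize(D["img"][150:290,290:430,::-1],None,fx=4,fy=4))
E
```

```text
clock: 19.5
tool_pos: [0.5157, 0.2855, 0.0984]
eef_rot: [-0.158, -0.272, 0.817, 0.483]
contact_force: [1.2, 1.0, 0.9]
opening: 0.999
total shift mm [-0.   0.7  0.1] turn [-0.005  0.002  0.004] | rows 1 each [-0.0, 0.7, 0.1] [-0.0055, 0.0022, 0.0036]
now p [0.5157 0.2855 0.0984] x [-0.483  0.875  0.004] y [-0.703 -0.386 -0.597] q [-0.5   1.36 -0.21  0.73  0.09  1.99  1.42] F [1.2 1.  0.9] op 87.9 t 19.5
```

View pics/scene9.png

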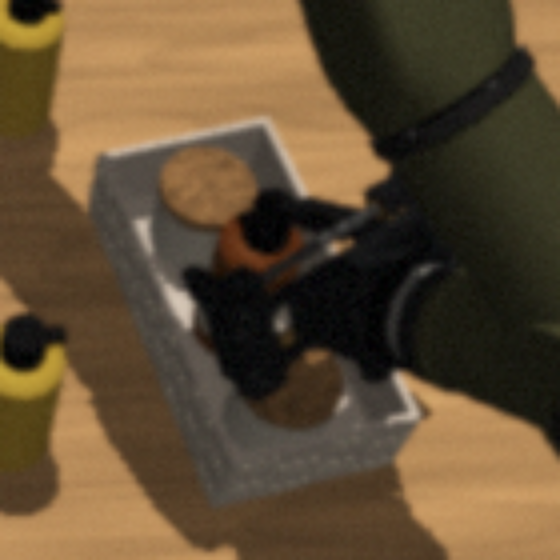

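The fingers straddle the fresh bottle (head at crop (268,215)) and the jars are undisturbed. Gripping.

```bash
python3 -m inch '[[0,0,0,0,0,0],[0,0,0,0,0,0],[0,0,0,0,0,0],[0,0,0,0,0,0],[0,0,0,0,0,0],[0,0,0,0,0,0],[0,0,0,0,0,0],[0,0,0,0,0,0]]' 45 35; python3 - <<'E'
from go import *
R0=plan([0,0,0],*hd(209,53))
from plant import r
R=Ro.from_quat(r.get_state()["eef_rot"]).as_matrix();print("world up in tool",(R.T@[0,0,1]).round(3))
E
```

```text
clock: 20.22
tool_pos: [0.5163, 0.2854, 0.0994]
eef_rot: [-0.159, -0.272, 0.817, 0.483]
contact_force: [0.1, -1.5, 2.2]
opening: 0.647
total shift mm [ -0.6 532.  273.6] turn [-0.004  0.002  0.003] | rows 16 each [0.0, 33.2, 17.2] [-0.0002, 0.0001, 0.0002]
now p [0.5163 0.2854 0.0994] x [-0.483  0.875  0.003] y [-0.702 -0.385 -0.599] q [-0.5   1.36 -0.21  0.73  0.09  1.99  1.42] F [ 0.1 -1.5  2.2] op 56.9 t 20.22
world up in tool [ 0.003 -0.599  0.801]
```

```bash
python3 -m inch '[[0,-3,4,0,0,0],[0,-6,8,0,0,0],[0,-12,16,0,0,0],[0,-12,16,0,0,0],[0,-12,16,0,0,0],[0,-12,16,0,0,0],[0,-9,12,0,0,0],[0,-6,8,0,0,0],[0,0,0,0,0,0]]'; python3 - <<'E'
from go import *
plan([0,0,0],*hd(209,53))
from plant import r
import cv2
D=r.snapshot("scene");cv2.imwrite("pics/scene10.png",cv2.resize(D["img"][120:290,270:440,::-1],None,fx=3,fy=3))
E
```

```text
clock: 20.97
tool_pos: [0.5127, 0.2834, 0.2205]
eef_rot: [-0.163, -0.277, 0.816, 0.481]
contact_force: [0.3, 0.2, -5.6]
opening: 0.653
total shift mm [-3.000e-01  5.990e+02  1.815e+02] turn [0.008 0.    0.002] | rows 17 each [0.0, 35.3, 10.5] [0.0005, 0.0, 0.0001]
now p [0.5127 0.2834 0.2205] x [-0.484  0.875  0.001] y [-0.695 -0.383 -0.609] q [-0.59  1.2   0.11  0.77 -0.11  2.09  1.57] F [ 0.3  0.2 -5.6] op 57.4 t 20.97
```

View pics/scene10.png

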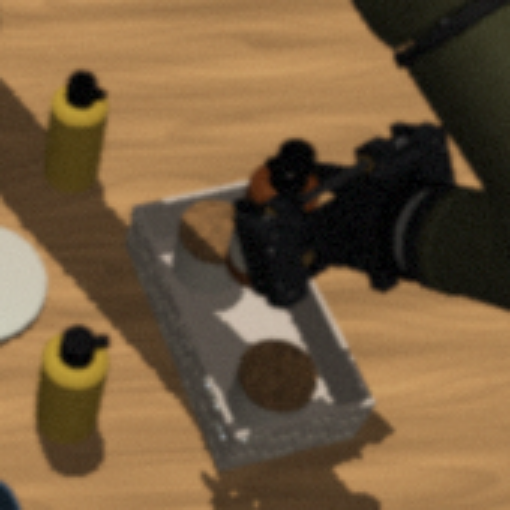

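```bash
python3 - <<'E'
from go import *
for az in(209,220):
    y,x=hd(az,52.5);T=np.array([.44,.047,0])+.015*y;T[2]=.215
    plan(T,y,x,vmax=25)
E
```

```text
total shift mm [-172.3  152.5  112.1] turn [-0.004  0.003  0.003] | rows 11 each [-15.7, 13.9, 10.2] [-0.0004, 0.0002, 0.0003]
now p [0.5118 0.2836 0.2189] x [-0.484  0.875  0.004] y [-0.698 -0.383 -0.606] q [-0.59  1.21  0.1   0.77 -0.11  2.09  1.57] F [ 1.   0.7 -5.3] op 57.4 t 21.02
total shift mm [-174.5  152.3  112. ] turn [-0.004 -0.114  0.156] | rows 11 each [-14.3, 14.9, 11.0] [-0.0003, -0.0103, 0.0142]
now p [0.5118 0.2836 0.2189] x [-0.484  0.875  0.004] y [-0.698 -0.383 -0.606] q [-0.59  1.21  0.1   0.77 -0.11  2.09  1.57] F [ 1.   0.7 -5.3] op 57.4 t 21.02
```

```bash
python3 -m inch '[[-8,8,6,0,-0.005,0.007],[-15,15,11,0,-0.01,0.014],[-15,15,11,0,-0.01,0.014],[-15,15,11,0,-0.01,0.014],[-15,15,11,0,-0.01,0.014],[-15,15,11,0,-0.01,0.014],[-8,8,6,0,-0.005,0.007],[0,0,0,0,0,0]]'; python3 - <<'E'
from go import *
for az in(220,):
    y,x=hd(az,52.5);T=np.array([.44,.047,0])+.015*y;T[2]=.215
    plan(T,y,x,vmax=25)
E
```

```text
clock: 21.68
tool_pos: [0.4612, 0.1442, 0.2156]
eef_rot: [-0.145, -0.28, 0.84, 0.44]
contact_force: [0.5, 0.8, -5.1]
opening: 0.652
total shift mm [-68.9  68.   50.4] turn [-0.012 -0.053  0.075] | rows 5 each [-13.1, 14.0, 10.4] [-0.0023, -0.0106, 0.0149]
now p [0.4612 0.1442 0.2156] x [-0.57   0.822  0.003] y [-0.659 -0.455 -0.599] q [-0.52  1.02  0.1   1.29  0.06  1.75  1.74] F [ 0.5  0.8 -5.1] op 57.4 t 21.68
```

```bash
python3 -m inch '[[-7,7,5,0,-0.005,0.007],[-13,14,10,-0.002,-0.01,0.015],[-13,14,10,-0.002,-0.01,0.015],[-13,14,10,-0.002,-0.01,0.015],[-13,13,10,-0.002,-0.01,0.015],[-7,7,5,-0.002,-0.005,0.007],[0,0,0,0,0,0],[0,0,0,0,0,0]]'; python3 - <<'E'
from go import *
from plant import r
import cv2
for az in(220,):
    y,x=hd(az,53);T=np.array([.44,.047,0])+.015*y;T[2]=.215
    plan(T,y,x,vmax=25)
for n in("top","scene"):
    D=r.snapshot(n);np.savez(n+"11",**D)
    c=D["img"][110:260,200:400] if n=="scene" else D["img"][90:290,140:340]
    cv2.imwrite(f"pics/{n}11.png",cv2.resize(c[:,:,::-1],None,fx=3,fy=3))
E
```

```text
clock: 22.35
tool_pos: [0.4345, 0.0439, 0.2127]
eef_rot: [-0.138, -0.293, 0.857, 0.4]
contact_force: [0.4, -0.5, -5.8]
opening: 0.651
total shift mm [-1.2  3.2  5.3] turn [ 0.013 -0.002 -0.   ] | rows 1 each [-1.2, 3.2, 5.3] [0.0129, -0.0022, -0.0001]
now p [0.4345 0.0439 0.2127] x [-0.642  0.767 -0.002] y [-0.606 -0.508 -0.612] q [-0.45  0.94  0.11  1.55  0.19  1.53  1.83] F [ 0.4 -0.5 -5.8] op 57.3 t 22.35
```

View pics/scene11.png

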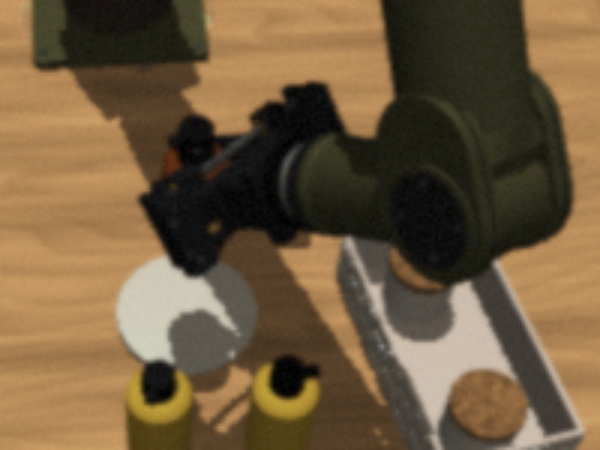

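View pics/top11.png

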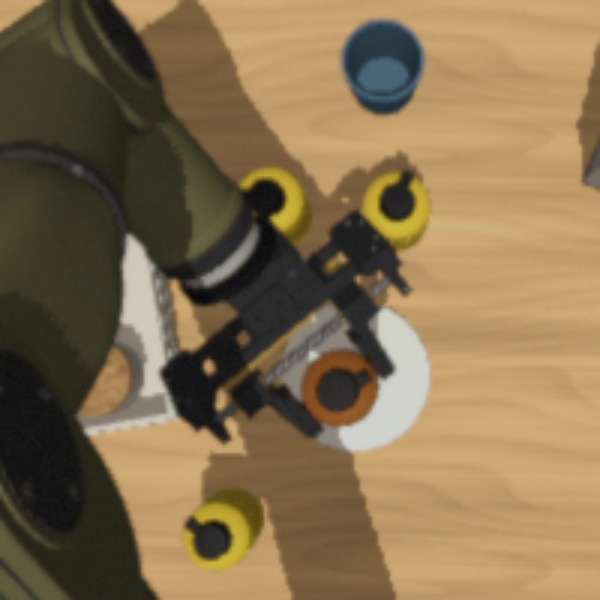

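```bash
python3 - <<'E'
from h import *
from scipy.optimize import least_squares
PP=[]
for n in("top11","scene11"):
    D=load(n);hsv=cv2.cvtColor(D["img"],cv2.COLOR_RGB2HSV);P=cloud(D)
    amb=((hsv[...,0]<14)&(hsv[...,1]>150));Q=P[amb];Q=Q[(Q[:,2]>.1)&(Q[:,2]<.3)&(np.hypot(Q[:,0]-.445,Q[:,1]-.05)<.07)]
    print(n,len(Q),Q.min(0).round(3),Q.max(0).round(3))
    black=hsv[...,2]<45
    H=P.reshape(-1,3);H=H[(H[:,2]>.262)&(H[:,2]<.30)&(np.hypot(H[:,0]-.445,H[:,1]-.05)<.035)];print("head",len(H),H.mean(0).round(4),np.median(H,0).round(4),H[:,2].max())
    PP.append(Q)
    for lo,hi in((.12,.16),(.16,.2),(.2,.232)):
        m=Q[(Q[:,2]>lo)&(Q[:,2]<hi)]
        if len(m)>8:
            f=least_squares(lambda c:np.hypot(m[:,0]-c[0],m[:,1]-c[1])-.029,[.445,.05],loss="soft_l1",f_scale=.002);print(lo,len(m),f.x.round(4))
E
```

```text
top11 191 [0.417 0.026 0.225] [0.47  0.077 0.278]
head 194 [0.4459 0.0496 0.2766] [0.4464 0.0502 0.2766] 0.283431533421025
0.2 17 [0.4457 0.053 ]
scene11 75 [0.427 0.024 0.223] [0.5   0.077 0.29 ]
head 140 [0.4467 0.05   0.2748] [0.4477 0.0504 0.2754] 0.28309527832435266
```

```bash
python3 -m inch '[[0,3,-4,0.007,0,0],[0,9,-12,0.006,0,0],[0,12,-16,0,0,0],[0,12,-16,0,0,0],[0,9,-12,0,0,0],[0,6,-8,0,0,0],[0,3,-4,0,0,0],[0,0,0,0,0,0],[0,0,0,0,0,0]]'; python3 - <<'E'
from go import *
y,x=hd(220,53)
plan([.434,.044,.1044],y,x)
E
```

```text
clock: 23.2
tool_pos: [0.4348, 0.0423, 0.1235]
eef_rot: [-0.136, -0.286, 0.86, 0.401]
contact_force: [-0.6, -0.5, -4.3]
opening: 0.65
total shift mm [  2.   11.1 -15.5] turn [-0.002 -0.004 -0.002] | rows 1 each [2.0, 11.1, -15.5] [-0.0016, -0.0042, -0.0016]
now p [0.4348 0.0423 0.1235] x [-0.642  0.767 -0.004] y [-0.612 -0.515 -0.601] q [-0.44  1.07  0.11  1.55  0.19  1.41  1.8 ] F [-0.6 -0.5 -4.3] op 57.2 t 23.2
```

```bash
python3 -m inch '[[0,3.6,-4.8,0,0,0],[0,3.6,-4.8,0,0,0],[0,1.8,-2.4,0,0,0],[0,0,0,0,0,0],[0,0,0,0,0,0]]';python3 -m inch '[[0,0.6,-0.8,0,0,0],[0,0.6,-0.8,0,0,0],[0,0,0,0,0,0]]';python3 -m inch '[[0,0.6,-0.8,0,0,0],[0,0.6,-0.8,0,0,0],[0,0,0,0,0,0]]'
```

```text
clock: 23.62
tool_pos: [0.4346, 0.0422, 0.1082]
eef_rot: [-0.136, -0.286, 0.86, 0.401]
contact_force: [-0.1, 0.5, -5.4]
opening: 0.648
clock: 23.87
tool_pos: [0.4347, 0.0422, 0.1062]
eef_rot: [-0.136, -0.286, 0.86, 0.401]
contact_force: [0.6, 0.3, -4.7]
opening: 0.649
clock: 24.12
tool_pos: [0.4346, 0.0421, 0.1045]
eef_rot: [-0.136, -0.286, 0.86, 0.401]
contact_force: [-0.9, 0.1, -3.2]
opening: 0.652
```

```bash
python3 -m inch '[[0,0.6,-0.8,0,0,0],[0,0,0,0,0,0]]';python3 -m inch '[[0,0.6,-0.8,0,0,0],[0,0,0,0,0,0]]'
```

```text
clock: 24.28
tool_pos: [0.4345, 0.0419, 0.1044]
eef_rot: [-0.135, -0.285, 0.86, 0.401]
contact_force: [0.9, 1.6, 4.6]
opening: 0.652
clock: 24.45
tool_pos: [0.4345, 0.0418, 0.1043]
eef_rot: [-0.135, -0.285, 0.86, 0.401]
contact_force: [2.0, 1.6, 8.7]
opening: 0.65
```

```bash
python3 - <<'E'
from plant import r
import cv2
D=r.snapshot("scene");cv2.imwrite("pics/scene12.png",cv2.resize(D["img"][130:280,200:350,::-1],None,fx=4,fy=4))
print(r.get_state()["contact_force"])
E
```

```text
[2.25523123 1.69902423 9.8126971 ]
```

View pics/scene12.png

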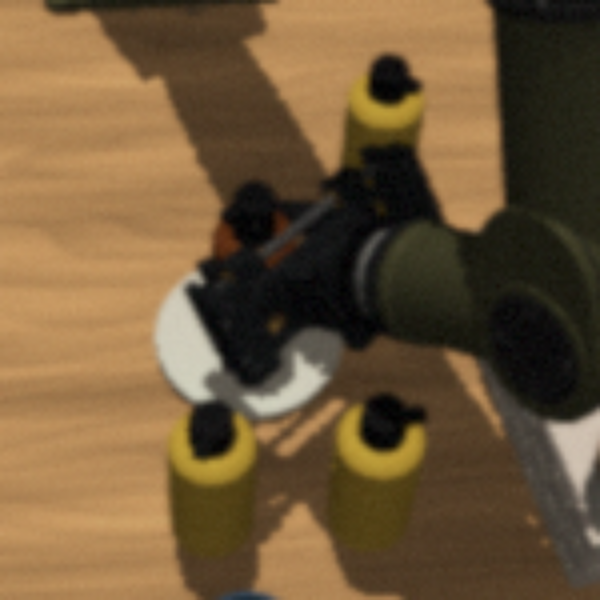

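The foot is on the dish (force now upward). Easing off 1 mm and letting go.

```bash
python3 -m inch '[[0,-0.5,0.7,0,0,0],[0,0,0,0,0,0]]'; python3 -m inch '[[0,0,0,0,0,0],[0,0,0,0,0,0],[0,0,0,0,0,0],[0,0,0,0,0,0],[0,0,0,0,0,0],[0,0,0,0,0,0]]' 88; python3 -m inch '[[0,-8,0,0,0,0],[0,-15,0,0,0,0],[0,-20,0,0,0,0],[0,-25,0,0,0,0],[0,-30,0,0,0,0],[0,-30,0,0,0,0],[0,0,0,0,0,0]]'; python3 - <<'E'
from go import *
from plant import r
import cv2
plan([.446,.05,.25],DN,[-1,0,0])
for n in("top","scene"):
    D=r.snapshot(n);np.savez(n+"13",**D)
    c=D["img"][110:260,200:400] if n=="scene" else D["img"][90:290,140:340]
    cv2.imwrite(f"pics/{n}13.png",cv2.resize(c[:,:,::-1],None,fx=3,fy=3))
from h import *
from scipy.optimize import least_squares
PA=cloud(load("top13")).reshape(-1,3);PB=cloud(load("scene13")).reshape(-1,3)
for nm,P in(("top",PA),("scene",PB)):
    for z0,z1,R in((.02,.07,.029),(.07,.12,.029)):
        c2=np.array([.446,.051])
        for _ in range(5):
            m=(P[:,2]>z0)&(P[:,2]<z1)&(abs(np.hypot(P[:,0]-c2[0],P[:,1]-c2[1])-R)<.01)
            if m.sum()<6:break
            c2=least_squares(lambda c:np.hypot(P[m,0]-c[0],P[m,1]-c[1])-R,c2,loss="soft_l1",f_scale=.003).x
        print(nm,z0,c2.round(4),m.sum())
    m=(P[:,2]>.16)&(P[:,2]<.175)&(np.hypot(P[:,0]-.446,P[:,1]-.051)<.03);H=P[m];print("head",H.mean(0).round(4),H[:,2].max(),H.min(0).round(3),H.max(0).round(3))
E
```

```text
clock: 24.67
tool_pos: [0.4346, 0.0419, 0.1044]
eef_rot: [-0.136, -0.285, 0.86, 0.401]
contact_force: [1.4, 0.6, 6.6]
opening: 0.648
clock: 25.17
tool_pos: [0.4346, 0.0422, 0.103]
eef_rot: [-0.136, -0.286, 0.86, 0.401]
contact_force: [-0.1, -1.0, -0.7]
opening: 0.996
clock: 25.75
tool_pos: [0.5169, 0.1117, 0.1822]
eef_rot: [-0.138, -0.29, 0.859, 0.399]
contact_force: [0.1, -0.9, 0.4]
opening: 0.998
total shift mm [ -2.   33.3 111. ] turn [-0.859 -0.811  0.394] | rows 11 each [4.1, -1.3, 10.4] [-0.078, -0.0737, 0.0358]
now p [0.5169 0.1117 0.1822] x [-0.644  0.765 -0.006] y [-0.605 -0.513 -0.609] q [-0.48  1.1   0.11  1.18  0.16  1.75  1.84] F [ 0.1 -0.9  0.4] op 87.9 t 25.75
top 0.02 [0.446 0.051] 2
top 0.07 [0.4453 0.0488] 21
head [0.4469 0.0458 0.1677] 0.17145551750123977 [0.432 0.025 0.163] [0.461 0.063 0.171]
scene 0.02 [0.4433 0.0495] 174
scene 0.07 [0.443  0.0495] 209
head [0.4472 0.0465 0.1672] 0.17127397911095188 [0.429 0.027 0.161] [0.46  0.062 0.171]
```

View pics/scene13.png

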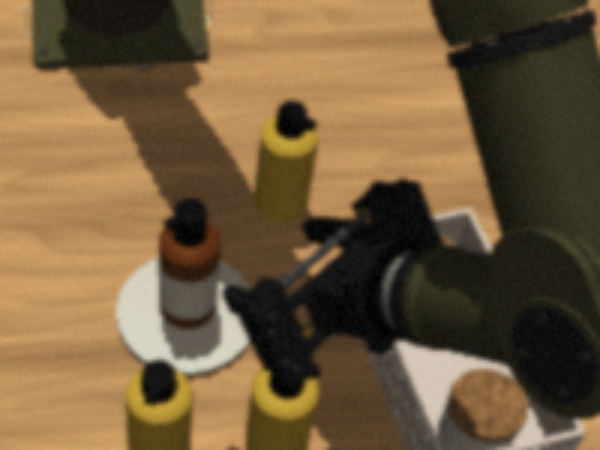

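View pics/top13.png

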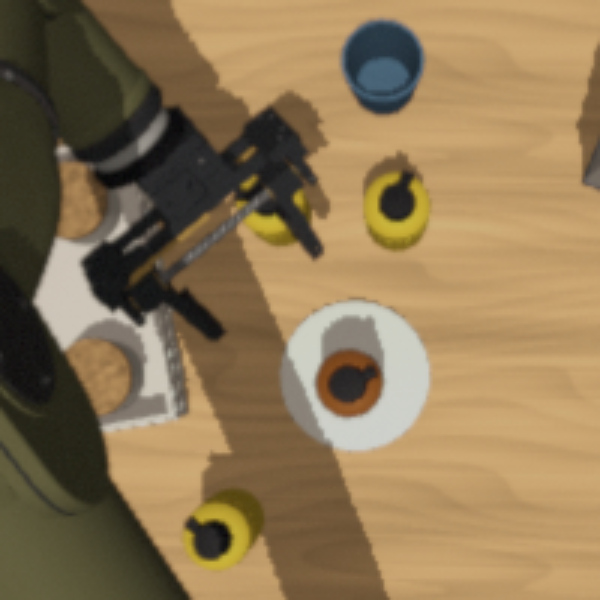

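The bottle stands upright at (0.4435, 0.0495), within 8 mm of the dish centre, pump top at z≈0.168. Now up, turn the tool down, close the fingers.

```bash
python3 -m inch '[[0,-12,16,0,0,0],[0,-18,24,0,0,0],[0,-18,24,0,0,0],[0,-18,24,0,0,0],[0,-6,8,0,0,0],[0,0,0,-0.1,0,0],[0,0,0,-0.1,0,0],[0,0,0,-0.1,0,0],[0,0,0,-0.1,0,0],[0,0,0,-0.1,0,0],[0,0,0,-0.1,0,0],[0,0,0,-0.1,0,0]]' 0 20; python3 - <<'E'
from go import *
plan([.4435,.0495,.24],DN,hd(220,0)[1])
E
```

```text
clock: 26.85
tool_pos: [0.5115, 0.1079, 0.2993]
eef_rot: [-0.266, -0.564, 0.709, 0.33]
contact_force: [0.2, 0.3, -0.7]
opening: 0.114
total shift mm [-0.9 77.7 74.3] turn [-0.224 -0.002 -0.003] | rows 3 each [-0.3, 24.0, 26.7] [-0.0745, -0.0008, -0.0012]
now p [0.5115 0.1079 0.2993] x [-0.641  0.767 -0.004] y [-0.168 -0.145 -0.975] q [-0.37  0.58  0.04  1.63  0.07  1.15  1.9 ] F [ 0.2  0.3 -0.7] op 10.1 t 26.85
```

```bash
python3 -m inch '[[0,10,26,-0.075,0,0],[0,17,26,-0.075,0,0],[0,22,26,-0.075,0,0],[0,0,0,0,0,0],[0,0,0,0,0,0],[0,0,0,0,0,0]]'; python3 - <<'E'
from go import *
plan([.4435,.0495,.185],DN,hd(220,0)[1])
E
```

```text
clock: 27.35
tool_pos: [0.448, 0.0543, 0.2628]
eef_rot: [-0.3, -0.639, 0.642, 0.299]
contact_force: [-0.1, -0.1, 0.7]
opening: 0.005
total shift mm [-0.6 77.8  6.3] turn [-0.003 -0.002 -0.003] | rows 3 each [-0.2, 25.9, 2.1] [-0.0011, -0.0008, -0.001]
now p [0.448  0.0543 0.2628] x [-0.641  0.768 -0.003] y [-0.    -0.004 -1.   ] q [-0.22  0.43 -0.01  2.04  0.02  0.67  2.02] F [-0.1 -0.1  0.7] op 0.4 t 27.35
```

```bash
python3 -m inch '[[0,20,6,0,0,0],[0,30,0,0,0,0],[0,20,0,0,0,0],[0,8,0,0,0,0],[0,0,0,0,0,0],[0,0,0,0,0,0]]'; python3 - <<'E'
from go import *
from plant import r
import cv2
plan([.4435,.0495,.17],DN,hd(220,0)[1])
D=r.snapshot("scene");cv2.imwrite("pics/scene14.png",cv2.resize(D["img"][130:260,200:330,::-1],None,fx=4,fy=4))
E
```

```text
clock: 27.85
tool_pos: [0.4455, 0.0513, 0.1855]
eef_rot: [-0.3, -0.64, 0.642, 0.298]
contact_force: [0.2, -0.2, 1.0]
opening: 0.011
total shift mm [-0.  15.5  2.7] turn [-0.001 -0.001 -0.004] | rows 1 each [-0.0, 15.5, 2.7] [-0.0006, -0.0005, -0.0044]
now p [0.4455 0.0513 0.1855] x [-0.642  0.766 -0.004] y [ 0.002 -0.004 -1.   ] q [-0.21  0.56 -0.01  2.14  0.03  0.44  2.02] F [ 0.2 -0.2  1. ] op 1.0 t 27.85
```

View pics/scene14.png

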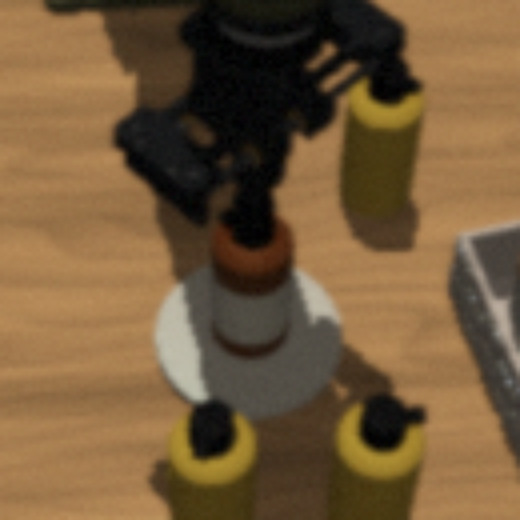

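```bash
python3 -m inch '[[0,5,2,0,0,0],[0,5,0,0,0,0],[0,4,0,0,0,0],[0,3,0,0,0,0],[0,0,0,0,0,0]]'; python3 -m inch '[[0,3,0,0,0,0],[0,3,0,0,0,0],[0,0,0,0,0,0]]'; python3 -m inch '[[0,3,0,0,0,0],[0,3,0,0,0,0],[0,0,0,0,0,0]]'
```

```text
clock: 28.32
tool_pos: [0.4428, 0.0492, 0.168]
eef_rot: [-0.3, -0.64, 0.642, 0.298]
contact_force: [0.1, 0.2, 2.1]
opening: 0.009
clock: 28.57
tool_pos: [0.4428, 0.0492, 0.1621]
eef_rot: [-0.3, -0.64, 0.642, 0.298]
contact_force: [0.5, -0.3, 4.1]
opening: 0.002
clock: 28.82
tool_pos: [0.4428, 0.0492, 0.1564]
eef_rot: [-0.3, -0.64, 0.642, 0.298]
contact_force: [0.0, 0.0, 5.6]
opening: 0.003
```

```bash
python3 -m inch '[[0,1.5,0,0,0,0],[0,0,0,0,0,0]]'; python3 -m inch '[[0,1,0,0,0,0],[0,0,0,0,0,0],[0,0,0,0,0,0]]'
```

```text
clock: 28.98
tool_pos: [0.4429, 0.0493, 0.1562]
eef_rot: [-0.301, -0.64, 0.641, 0.298]
contact_force: [-4.0, -0.2, 22.9]
opening: 0.008
clock: 29.23
tool_pos: [0.4431, 0.0493, 0.1561]
eef_rot: [-0.301, -0.64, 0.641, 0.298]
contact_force: [-5.2, -0.2, 35.0]
opening: 0.007
```

At the stop (35 N, about 12 mm down). Releasing straight up, then clear away.

```bash
python3 -m inch '[[0,-2,0,0,0,0],[0,-4,0,0,0,0],[0,-6,0,0,0,0],[0,-8,0,0,0,0],[0,-20,0,0,0,0],[0,-35,0,0,0,0],[0,-35,0,0,0,0],[0,0,0,0,0,0]]'; python3 -m inch '[[0,-20,-35,0,0,0],[0,-20,-35,0,0,0],[0,-10,-35,0,0,0],[0,0,-35,0,0,0],[0,0,-35,0,0,0],[0,0,0,0,0,0],[0,0,0,0,0,0],[0,0,0,0,0,0]]'; python3 - <<'E'
from go import *
from plant import r
import cv2
for n in("top","scene"):
    D=r.snapshot(n);np.savez(n+"15",**D);cv2.imwrite(f"pics/{n}15.png",D["img"][:,:,::-1])
from h import *
from scipy.optimize import least_squares
for n in("top15","scene15"):
    P=cloud(load(n)).reshape(-1,3)
    for z0,z1 in((.02,.07),(.07,.12)):
        c2=np.array([.4435,.0495])
        for _ in range(5):
            m=(P[:,2]>z0)&(P[:,2]<z1)&(abs(np.hypot(P[:,0]-c2[0],P[:,1]-c2[1])-.029)<.01)
            if m.sum()<6:break
            c2=least_squares(lambda c:np.hypot(P[m,0]-c[0],P[m,1]-c[1])-.029,c2,loss="soft_l1",f_scale=.003).x
        print(n,z0,c2.round(4),m.sum())
    m=(P[:,2]>.15)&(P[:,2]<.18)&(np.hypot(P[:,0]-.4435,P[:,1]-.0495)<.015);print("head z",np.median(P[m,2]),m.sum())
D=load("top15");hsv=cv2.cvtColor(D["img"],cv2.COLOR_RGB2HSV)
g=((hsv[...,0]>50)&(hsv[...,0]<80)&(hsv[...,1]>120)&(hsv[...,2]>40))
P=cloud(D)[g];P=P[P[:,2]>.17];c0=P.mean(0);n=np.linalg.svd(P-c0)[2][2];n*=np.sign(n[2]);print("flap",g.sum(),c0,np.degrees(np.arccos(n[2])))
plan([0,0,0],DN,BY)
E
```

```text
clock: 29.9
tool_pos: [0.4456, 0.0501, 0.2689]
eef_rot: [0.303, 0.642, -0.64, -0.295]
contact_force: [-0.2, 1.3, -0.5]
opening: 0.008
clock: 30.57
tool_pos: [0.5758, 0.1612, 0.3128]
eef_rot: [-0.3, -0.639, 0.642, 0.299]
contact_force: [-0.1, -1.1, -0.8]
opening: 0.006
top15 0.02 [0.4435 0.0495] 2
top15 0.07 [0.4454 0.0486] 16
head z 0.16807059891601095 107
scene15 0.02 [0.4434 0.0494] 177
scene15 0.07 [0.4431 0.0495] 211
head z 0.16795796976591715 89
flap 1835 [ 0.63379394 -0.2800807   0.24001026] 55.84702279693741
total shift mm [246.8 314.1 544. ] turn [-1.000e-03  1.074e+00 -5.000e-03] | rows 18 each [-2.9, 17.5, 34.7] [-0.0, 0.0597, -0.0003]
now p [0.5757 0.1607 0.3134] x [-0.641  0.768 -0.004] y [ 0.    -0.005 -1.   ] q [-0.35  0.57 -0.    1.56  0.01  1.02  1.91] F [-0.1  0.2 -0.9] op 0.4 t 30.67
```

View pics/top15.png

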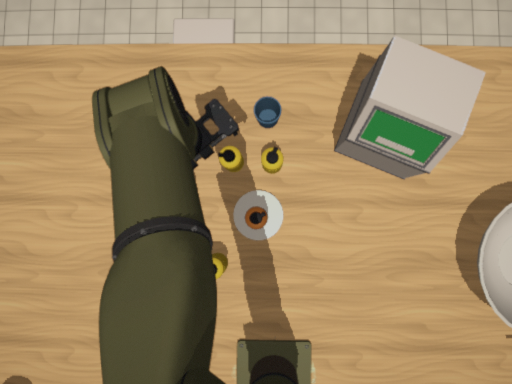

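View pics/scene15.png

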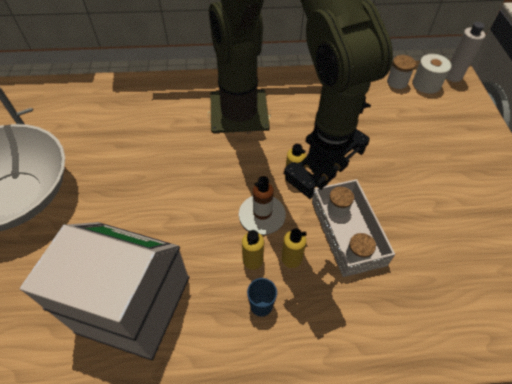

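The top view shows the fresh bottle on the dish at (257,217) and the flap shut at (400,137). The scene view shows the jars (341,197), (362,244) and the tumbler (262,295) where they were. The gripper is clear at z≈0.31.

```bash
python3 - <<'E'
from plant import r
print(r.finish_job(), r.get_state()["clock"])
E
```

```text
the job is handed in; nothing more can be done
the job is handed in; nothing more can be done
```

The job is done and handed in at about 31 s of the 64 s. The hand-in gives no verdict, so what follows rests on my own last checks.

- **Empty bottle:** I gripped it on the dish and pushed it foot first through the flap. It dropped out of sight inside when I let go. After I backed out, the flap measured the same slope and position as at the start (55.8° against 55.9°). The bottle's resting pose inside the bin cannot be seen from the cameras.
- **Fresh bottle:** I lifted it out of the basket between the jars, lowered it until the wrist force showed it was on the dish, and let go. It stands upright with its axis at (0.443, 0.0495), about 7 mm from the dish centre. Fits of its lower and upper body agree to within 1 mm.
- **Pump:** I pressed the head from z 0.168 down to 0.156, about 12 mm, where it met the stop. The wrist read 35 N there, more than the press needed but below the 40 N limit. It sprang back to 0.168.
- **Bystanders:** In the last pictures the jars, tumbler and yellow look-alikes look unmoved. I judged this by eye and did not measure it.

The first try at reaching the fresh bottle ran into joint limits (q3 and q4), so I backed off and came in with the fingers tilted toward the robot. That cost about 6 s and touched nothing. None of my other checks failed or disagreed.

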